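# Put the hand files away in the bench rack

## Robot

A 6-joint arm with a two-finger parallel gripper is mounted at the origin on the work surface. World frame = base frame: x ahead of the robot, y to its left, z up, the work surface at z = 0. Lengths are in mm, angles in rad, forces in N, time in s.
With the tool pointing down it reaches from about 225 to 875 mm from the base axis. Payload 3.4 kg.
Tool frame: the origin (TCP) lies at the very end of the fingers, on their centre line; the grasp point (between the pads) lies 19 mm behind it (bot.grip_point_offset is the distance from the TCP to the grasp point, in mm); z points along the fingers, y is the line along which they close (so a half turn about z gives the same grasp; the last joint's range is limited). The gripper opens to 85 mm and grips with 20 to 120 N. Pads are 22 mm wide; open, the fingers measure 114 mm over their backs; the gripper's body (76 mm by 85 mm) begins 54 mm behind the grasp point. The pads swing forward as they close: fully open they stand 13 mm farther back than shut.
Start: joints at [1.004, 0.276, 1.505, -0, 1.361, -0.121], TCP at [247.949, 518.829, 231.328] pointing down, gripper open.
Joint ranges: [-2.89, 2.89], [-0.75, 2.08], [0.22, 2.7], [-1.18, 4.32], [0.11, 2.71], [-2.7, 2.7]. Speed limits (rad/s): [2.57, 2.57, 3.14, 3.14, 3.14, 3.14].

## Interface

Orientations are given as a 3x3 rotation matrix whose columns are the frame's x, y, z axes.
In Python, from rig import bot, vision gives the robot as it stands.
- The arm moves only by the tool arm_command, never from a script. Its argument "rows" is a list of rows, each a list of 4 numbers: the shift along the tool's x, y, z in m, then the turn about the tool's z in rad. A call has 1 to 20 rows; each row is the pose to reach, as a shift and turn from the pose commanded when the call began, along the tool's axes at that moment; what a row does not reach only later rows make up. A row lasts 1/12 s, in which the tool goes at most 41.7 mm and 7.16 degrees, less where a joint would pass 70% of its speed; a pose out of reach is approached as far as the arm can. A call with a gripper value outside its range is refused whole. "fingers" is the finger opening in m, from 0 to 0.0854, set as the call begins (left out, the last holds). The fingers move at their own pace and stop on an object; the grip force is fixed at half the most. Time passes only in rows, so rows that repeat a pose let the fingers close. It gives the time, the measured TCP pose, the force, the opening and the grip force at its end, in the units of the state.
- bot.get_obs(): the state, without advancing time (a new reading comes with each control period).
- vision.read_camera(name): name is "scene" or "top" or "wrist"; returns the picture (384x512x3 uint8, blue, green, red); there is no depth.
- vision.camera_info(name): a dict with "fx", "fy", "cx", "cy" (pixels), "eye" and "rotation" of the camera in the world. Camera axes: x right, y down, z forward; pixel columns grow to the right and rows downward; lengths in mm; the calibration is good to about 2 mm. A picture is of the moment at which its call begins: read the wrist's pose just before it. camera_info takes no time and is no camera call; for the wrist camera it gives the pose at the moment of the call.
- bot.hand_in(): hands the job in; it is judged then, once.
Trained networks look in the newest picture that a camera, given by its name, has taken for a name from the list of things; names that differ only in an ending like _2 or _b are one class to them, and where a whole thing is asked for, a point or a joint stands for the part that bears it (a point fixed in the world has none). Each returns a list of dicts, best first, with "conf" (0 to 1); they miss things now and then, are a little off and sometimes report something else, mostly with a low value. They report only what shows in the picture. A call takes as long as a camera call. They do not tell look-alikes from the thing itself.
- vision.look_for(camera, target): "bbox" ([left, top, right, bottom] as shares, 0 to 1, of the picture: columns of its width, rows of its height, round what is visible of it).
- vision.cut_out(camera, target): "pixels" (384x512 bool, what is visible of it) and "bbox" ([left, top, right, bottom] as shares, 0 to 1, of the picture: columns of its width, rows of its height, round what is visible of it).
The state is a dict: "time_s": time; "joint_positions": joint angles; "joint_velocities": joint speeds; "tau": joint torques, N m; "eef_pos": TCP position; "orientation": TCP orientation; "force": force on the tool from outside, world axes, zero at the start; "torque": the same for the moment, N m; "gripper_width": opening from 0.0 (shut) to 1.0 (fully open); "grasp_force": force on a finger pad.
Only numpy, scipy, OpenCV 4.12 (cv2) and the standard library are available. Lean on these libraries where they do the work, as an engineer would, in place of code of your own. Each camera call takes 0.05 s, during which the arm holds its last target. There are 200 camera calls.

## Task

Put the bench's hand files away: swing the steel bail of the sloped rack open towards its low front, then lay every file there is (those standing in the wooden holder and the one lying on the bench) in the rack, one to a notch, handle up the slope and blade tip down by the foot stop. When all of them lie in their notches, swing the bail back over them until its bar rests fully down in its two catches, and leave the other things on the bench where they are.

Things in the scene. Friction and masses are not known exactly. Their poses are not given: they have to be found in the camera images.
- rack: Fixed dark wooden file rack, 252 mm wide (y), 190 mm deep (x), base board 12 mm thick, low front at -x; origin in the middle of its underside. It carries the sloped cradle and the bail.
- cradle: Sloped part of the rack. Origin: mid width, on the foot stop's face, 60 mm above the table. x points up the slope (40 deg), y across, z square off the slope. Four notches centred at y = -81, -27, 27, 81 mm; a seated file's centreline is at z about 0 with its tip at x about 0. The stop's top edge is at z = 14 mm. Side rails and catches at y = +-107 to +-119 reach z = 36.
- lower_comb (a point): Lower comb, under the blades: this point is mid width on its notch floor, cradle x = 27.5, z = -3.5 mm. It covers x = 20 to 35 mm; notches 20 mm wide, teeth up to z = 8 mm.
- upper_comb (a point): Upper comb, under the handles: this point is mid width on its notch floor, cradle x = 102.5, z = -10 mm. It covers x = 95 to 110 mm; notches 27 mm wide, teeth up to z = 4 mm. Beyond x = 122 mm a seated handle overhangs with free air below it.
- bail (a joint): Swing of the U-shaped steel bail, rad: 0 = closed (bar down in two brass catch forks, arms parallel to the slope); grows as it swings up and over towards the rack's low front; limit 1.9. It starts closed or part open; its stiff hinge stays where it is left. Hinge line: along cradle y through cradle x = -5, z = 26 mm; arms 70 mm long at y = +-124.
- bail_bar (a point): Middle of the bail's cross bar, round steel of 12 mm diameter along the cradle's y, 70 mm from the hinge line. In the cradle frame x = -5 + 70 cos(q), z = 26 + 70 sin(q) mm, q the joint value. Closed, it passes about 15 mm clear above seated blades.
- holder: Fixed light wooden holder block, 75 (x) x 204 (y) x 70 mm high; origin in the middle of its underside. Three square holes 16 mm wide, 55 mm deep (floors 15 mm above the table) at y = -70, 0, 70 mm, x = 0. A file standing in it has its handle from 104 to 195 mm above the table.
- bowl: Bystander: steel bowl, 100 mm across, 40 mm high; leave alone.
- jar: Bystander: amber glass jar, 50 mm across, 60 mm high; leave alone.
- bench_block: Bystander: steel bench block 60 x 60 x 20 mm; leave alone.
- file_flat: Hand file, 180 mm long, 90 g: square wooden handle 20 x 20 mm and a straight steel blade, flat, 12 x 6 mm, 89 mm long. Origin at the blade's tip, on the centreline; z runs along the file to the handle's end, x and y are square to the handle's faces. The handle covers z = 89 to 180 mm. If present, it stands upright, blade down, in one of the holder's three holes (any of them).
- file_flat_end (a point): Middle of the handle's end face of this file, 180 mm from its tip.
- file_square: Hand file, 180 mm long, 90 g: square wooden handle 20 x 20 mm and a straight steel blade, square, 9 x 9 mm, 89 mm long. Origin at the blade's tip, on the centreline; z runs along the file to the handle's end, x and y are square to the handle's faces. The handle covers z = 89 to 180 mm. If present, it stands upright, blade down, in one of the holder's three holes (any of them).
- file_square_end (a point): Middle of the handle's end face of this file, 180 mm from its tip.
- file_round: Hand file, 180 mm long, 90 g: square wooden handle 20 x 20 mm and a straight steel blade, round, 10 mm across, 89 mm long. Origin at the blade's tip, on the centreline; z runs along the file to the handle's end, x and y are square to the handle's faces. The handle covers z = 89 to 180 mm. If present, it stands upright, blade down, in one of the holder's three holes (any of them).
- file_round_end (a point): Middle of the handle's end face of this file, 180 mm from its tip.
- file_bench: Hand file, 180 mm long, 90 g: square wooden handle 20 x 20 mm and a straight steel blade, flat, 12 x 6 mm, 89 mm long. Origin at the blade's tip, on the centreline; z runs along the file to the handle's end, x and y are square to the handle's faces. The handle covers z = 89 to 180 mm. Always present; it starts lying on the bench on its handle.
- file_bench_end (a point): Middle of the handle's end face of this file, 180 mm from its tip.
Things that resemble listed ones, but are neither listed nor needed, are in the scene too. What is shaped like the file_square but blue is not meant.

How it is judged (in metres and radians):
On the way, in this order (a step that is already met when the one before it is completed fails the run):
1. the bail is swung open (at least 1.2 rad) (value of joint bail above 1.2 rad), for 0.2 s.
2. every file lies seated in the rack, with the bail still open (x of file_flat in the frame of cradle between -0.012 and 0.02 m and y of file_flat in the frame of cradle between -0.105 and 0.105 m and z of file_flat in the frame of cradle between -0.012 and 0.012 m and x of file_flat_end in the frame of cradle between 0.15 and 0.205 m and z of file_flat_end in the frame of cradle between -0.016 and 0.016 m and angle between the z axis of each of file_flat, file_square, file_round, file_bench and the x axis of cradle, either way round below 0.2 rad and x of file_square in the frame of cradle between -0.012 and 0.02 m and y of file_square in the frame of cradle between -0.105 and 0.105 m and z of file_square in the frame of cradle between -0.012 and 0.012 m and x of file_square_end in the frame of cradle between 0.15 and 0.205 m and z of file_square_end in the frame of cradle between -0.016 and 0.016 m and x of file_round in the frame of cradle between -0.012 and 0.02 m and y of file_round in the frame of cradle between -0.105 and 0.105 m and z of file_round in the frame of cradle between -0.012 and 0.012 m and x of file_round_end in the frame of cradle between 0.15 and 0.205 m and z of file_round_end in the frame of cradle between -0.016 and 0.016 m and x of file_bench in the frame of cradle between -0.012 and 0.02 m and y of file_bench in the frame of cradle between -0.105 and 0.105 m and z of file_bench in the frame of cradle between -0.012 and 0.012 m and x of file_bench_end in the frame of cradle between 0.15 and 0.205 m and z of file_bench_end in the frame of cradle between -0.016 and 0.016 m and value of joint bail above 0.8 rad), for 0.2 s.
3. the bail is swung closed into its catches (value of joint bail below 0.07 rad), for 0.2 s.
At the end, for the whole second after the job is handed in: Every file present lies at rest in the rack: tip within 20 mm of the foot stop, centreline within 12 mm of the cradle's (16 mm at the handle's end), along the slope within 0.2 rad, handle uppermost; and the bail is closed to within 0.07 rad (x of file_flat in the frame of cradle between -0.012 and 0.02 m and y of file_flat in the frame of cradle between -0.105 and 0.105 m and z of file_flat in the frame of cradle between -0.012 and 0.012 m and x of file_flat_end in the frame of cradle between 0.15 and 0.205 m and z of file_flat_end in the frame of cradle between -0.016 and 0.016 m and angle between the z axis of each of file_flat, file_square, file_round, file_bench and the x axis of cradle, either way round below 0.2 rad and x of file_square in the frame of cradle between -0.012 and 0.02 m and y of file_square in the frame of cradle between -0.105 and 0.105 m and z of file_square in the frame of cradle between -0.012 and 0.012 m and x of file_square_end in the frame of cradle between 0.15 and 0.205 m and z of file_square_end in the frame of cradle between -0.016 and 0.016 m and x of file_round in the frame of cradle between -0.012 and 0.02 m and y of file_round in the frame of cradle between -0.105 and 0.105 m and z of file_round in the frame of cradle between -0.012 and 0.012 m and x of file_round_end in the frame of cradle between 0.15 and 0.205 m and z of file_round_end in the frame of cradle between -0.016 and 0.016 m and x of file_bench in the frame of cradle between -0.012 and 0.02 m and y of file_bench in the frame of cradle between -0.105 and 0.105 m and z of file_bench in the frame of cradle between -0.012 and 0.012 m and x of file_bench_end in the frame of cradle between 0.15 and 0.205 m and z of file_bench_end in the frame of cradle between -0.016 and 0.016 m and linear speed of each of file_flat, file_square, file_round, file_bench below 0.03 m/s and value of joint bail below 0.07 rad); the robot touches nothing.
It fails at once if the bowl is pushed more than 40 mm (distance of bowl from where it was at the start of the episode above 0.04 m).
It fails at once if the jar is pushed more than 40 mm (distance of jar from where it was at the start of the episode above 0.04 m).
It fails at once if the steel bench block is pushed more than 40 mm (distance of bench_block from where it was at the start of the episode above 0.04 m).
Of file_flat, file_square, file_round only 2 to 3 are there at a start; the rules pass over those that are not, and their reading is None.
At some moment in a run one of file_bench may be knocked a few centimetres aside while the robot is not near it.
Once in a run the grip may slacken for a moment while it holds something.
It also fails if it takes over 208 s, if anything falls off the work surface, if the arm or the gripper's body presses on something with over 40 N, if the wrist force passes 120 N, or if a joint passes its speed limit or range.

## Working session

There is one attempt and no reset: what is moved stays moved. The work goes in short steps, Python scripts to look and compute and a tool call to move; the robot and the scene stay as the last step left them, time stands still between calls to the robot, and variables do not carry over. Pictures are saved under pics/ and viewed, at most 14 in all, crops included, and the job is handed in when it is done.

Besides the shell and the picture viewer there is one more tool, called after "Request:" in YAML: its name, and indented under it one key for each argument. arm_command: Moves the arm, as the interface text tells. Its arguments: {"type":"object","properties":{"rows":{"type":"array","items":{"type":"array","items":{"type":"number"}}},"fingers":{"type":"number"}},"required":["rows"]}

```bash
ls; mkdir -p pics; python3 - <<'E'
from rig import bot, vision
import cv2,numpy as np
for c in ("scene","top"):
    im=vision.read_camera(c); cv2.imwrite(f"pics/{c}0.png",cv2.resize(im,(800,600)))
    i=vision.camera_info(c); print(c,{k:np.round(v,3).tolist() for k,v in i.items()})
    for t in ("rack","bail","bail_bar","holder","file_flat","file_square","file_round","file_bench","bowl","jar","bench_block"):
        print(t,[(round(d['conf'],2),[int(b*s) for b,s in zip(d['bbox'],(512,384,512,384))]) for d in vision.look_for(c,t)[:4]])
print(bot.get_obs(), bot.grip_point_offset)
E
```

```text
pics
scene {'fx': 422.657, 'fy': 422.657, 'cx': 250.235, 'cy': 187.132, 'eye': [1237.252, -403.376, 628.506], 'rotation': [[0.519, 0.443, -0.731], [0.854, -0.276, 0.44], [-0.007, -0.853, -0.522]]}
rack [(0.78, [50, 204, 201, 330])]
bail [(0.72, [50, 199, 182, 235])]
bail_bar [(0.76, [50, 203, 184, 236]), (0.61, [343, 122, 358, 169])]
holder [(0.86, [296, 161, 366, 221]), (0.73, [51, 201, 204, 331]), (0.68, [221, 205, 259, 243])]
file_flat [(0.64, [345, 124, 358, 168]), (0.27, [49, 201, 203, 331])]
file_square [(0.77, [361, 160, 376, 225]), (0.76, [328, 135, 341, 176]), (0.69, [347, 122, 355, 166]), (0.66, [370, 149, 386, 218])]
file_round [(0.71, [347, 123, 355, 169])]
file_bench [(0.93, [225, 204, 260, 243])]
bowl [(0.67, [251, 264, 296, 305]), (0.51, [50, 205, 188, 261]), (0.21, [343, 121, 355, 173])]
jar [(0.92, [315, 239, 340, 270]), (0.58, [251, 264, 299, 306])]
bench_block [(0.59, [209, 298, 254, 340])]
top {'fx': 362.412, 'fy': 362.412, 'cx': 257.241, 'cy': 189.045, 'eye': [507.302, 1.897, 1014.288], 'rotation': [[-0.022, -0.997, 0.078], [-1.0, 0.022, -0.0], [-0.001, -0.078, -
[... 760 characters left out ...]
0993459e-01]), 'joint_velocities': array([-0.00037921, -0.00159866,  0.00139873, -0.00132608,  0.00045895,
       -0.00021377]), 'tau': array([ 1.03925689e-03, -4.16662288e+01, -2.46103495e+01,  3.87801526e-05,
        2.99094681e-04, -1.67714001e-05]), 'eef_pos': array([247.95300073, 518.84980648, 231.34564624]), 'orientation': array([[-9.02273631e-01,  4.31163873e-01,  9.63554757e-05],
       [ 4.31163883e-01,  9.02273621e-01,  1.35802884e-04],
       [-2.83857064e-05,  1.64076363e-04, -9.99999986e-01]]), 'force': array([0.78230832, 0.67741431, 0.51729573]), 'torque': array([ 0.00887323, -0.00396559, -0.0320167 ]), 'grasp_force': 0.0, 'gripper_width': 0.9983488236665299} 18.700000000000003
```

View pics/scene0.png

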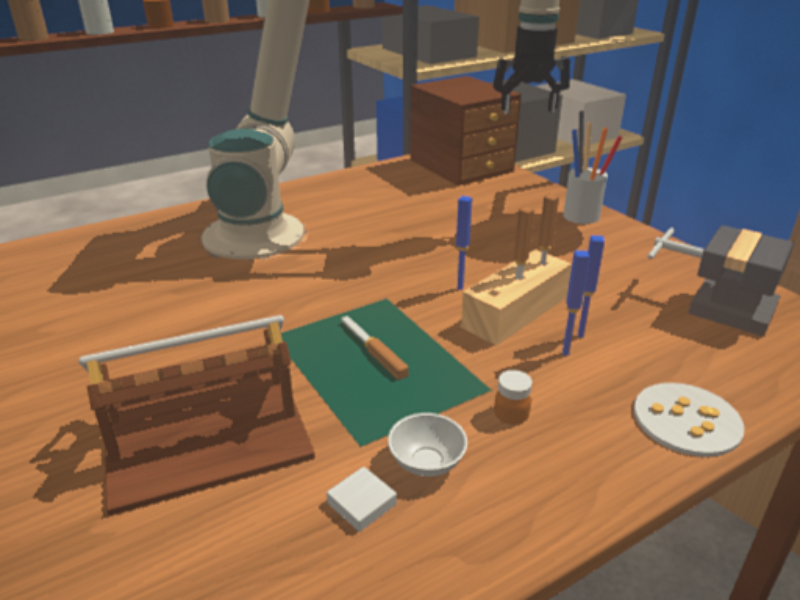

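View pics/top0.png

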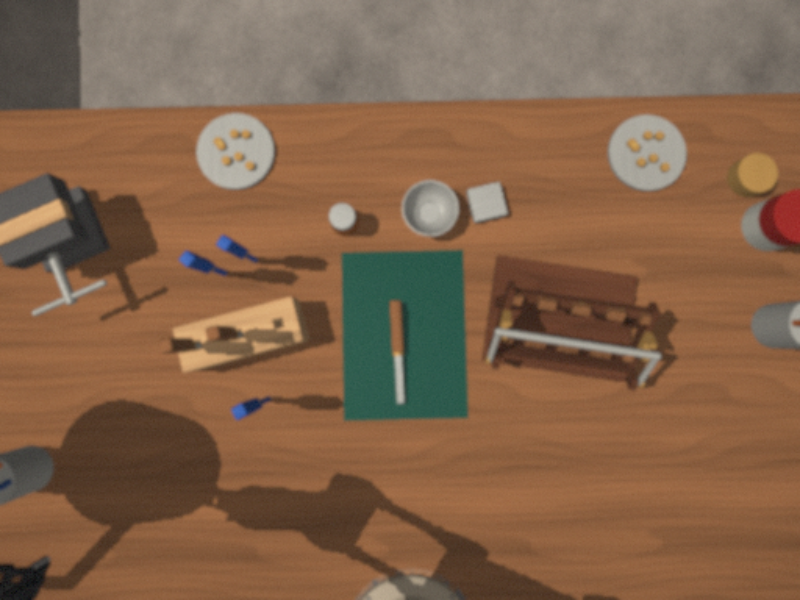

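```bash
cat > h.py <<'E'
from rig import bot, vision
import cv2,numpy as np
def ray(info,u,v):
    d=np.array([(u-info['cx'])/info['fx'],(v-info['cy'])/info['fy'],1.]); return np.array(info['rotation'])@d
def onz(info,u,v,z=0.):
    e=np.array(info['eye']); d=ray(info,u,v); return e+d*(z-e[2])/d[2]
def proj(info,P):
    P=np.atleast_2d(P); c=(P-np.array(info['eye']))@np.array(info['rotation']); return np.c_[c[:,0]/c[:,2]*info['fx']+info['cx'],c[:,1]/c[:,2]*info['fy']+info['cy']]
def grab(cam,name=None,box=None,w=800,h=600):
    info=vision.camera_info(cam); im=vision.read_camera(cam)
    if name:
        o=im if box is None else im[box[1]:box[3],box[0]:box[2]]
        s=min(w/o.shape[1],h/o.shape[0]); cv2.imwrite('pics/'+name,cv2.resize(o,None,fx=s,fy=s,interpolation=cv2.INTER_CUBIC))
    return info,im
def goto(pos,yaw=None):
    """shift in tool frame (m) and turn so TCP at pos(mm) and tool y axis at world angle yaw (deg, mod 180)"""
    o=bot.get_obs(); R=o['orientation']; s=R.T@(np.array(pos)-o['eef_pos'])/1000
    t=0
    if yaw is not None:
        cur=np.arctan2(R[1,1],R[0,1]); d=(np.radians(yaw)-cur+np.pi/2)%np.pi-np.pi/2
        t=-d   # tool z is down
    return np.round(np.r_[s,t],4), 'j6',round(o['joint_positions'][5],2)
E
python3 - <<'E'
from h import *
o=bot.get_obs();i=vision.camera_info('wrist');R=o['orientation']
print('wrist cam in tool', (R.T@(np.array(i['eye'])-o['eef_pos'])).round(1),(R.T@np.array(i['rotation'])).round(3),i['fx'])
t=vision.camera_info('top');k=.64
f=lambda u,v,z:print((u,v,z),onz(t,u*k,v*k,z).round(1)[:2])
for a in [(497,257,12),(637,276,12),(497,332,90),(660,355,90),(396,300,10),(400,404,10),(398,350,10),(173,330,70),(292,298,70),(305,340,70),(183,371,70),(277,322,70),(172,345,195),(212,332,195),(431,208,40),(343,215,60),(488,202,20)]: f(*a)
E
```

```text
wrist cam in tool [  64.6   -0.7 -143.1] [[-0.001 -0.966 -0.258]
 [ 1.    -0.001 -0.   ]
 [ 0.    -0.258  0.966]] 310.33481803552314
(497, 257, 12) [ 651.1 -169.7]
(637, 276, 12) [ 611.5 -417.5]
(497, 332, 90) [ 516.8 -152. ]
(660, 355, 90) [ 473.7 -415.1]
(396, 300, 10) [578.3  12.2]
(400, 404, 10) [395.5   9. ]
(398, 350, 10) [489.8  10.5]
(173, 330, 70) [532.3 383.9]
(292, 298, 70) [581.3 185.4]
(305, 340, 70) [510.8 164.2]
(183, 371, 70) [464.1 366.7]
(277, 322, 70) [541.8 210.7]
(172, 345, 195) [507.4 334.6]
(212, 332, 195) [524.8 277. ]
(431, 208, 40) [735.9 -52.7]
(343, 215, 60) [722.5  99.1]
(488, 202, 20) [ 749.2 -155.8]
```

```bash
python3 - <<'E'
from h import *
print(goto([530,-279,300],81))
E
```

```text
(array([-0.5985, -0.5983, -0.0687, -0.2887]), 'j6', np.float64(-0.12))
```

Request:
arm_command:
  rows:
    - [-0.2,-0.2,-0.069,-0.1]
    - [-0.4,-0.4,-0.069,-0.2]
    - [-0.598,-0.598,-0.069,-0.289]
    - [-0.598,-0.598,-0.069,-0.289]
    - [-0.598,-0.598,-0.069,-0.289]
    - [-0.598,-0.598,-0.069,-0.289]
    - [-0.598,-0.598,-0.069,-0.289]
    - [-0.598,-0.598,-0.069,-0.289]
    - [-0.598,-0.598,-0.069,-0.289]
    - [-0.598,-0.598,-0.069,-0.289]
    - [-0.598,-0.598,-0.069,-0.289]
    - [-0.598,-0.598,-0.069,-0.289]
    - [-0.598,-0.598,-0.069,-0.289]
    - [-0.598,-0.598,-0.069,-0.289]
    - [-0.598,-0.598,-0.069,-0.289]
    - [-0.598,-0.598,-0.069,-0.289]
    - [-0.598,-0.598,-0.069,-0.289]
    - [-0.598,-0.598,-0.069,-0.289]
    - [-0.598,-0.598,-0.069,-0.289]
    - [-0.598,-0.598,-0.069,-0.289]
  fingers: 0.0

```text
time_s: 2.87
eef_pos: [524.7, -265.9, 299.3]
orientation: [[-0.988, 0.157, 0.0], [0.157, 0.988, 0.0], [-0.0, 0.0, -1.0]]
force: [1.6, 0.3, 0.7]
gripper_width: -0.002
grasp_force: 0.0
```

Request:
arm_command:
  rows:
    - [0,0,0,0]
    - [0,0,0,0]
    - [0,0,0,0]
    - [0,0,0,0]

```text
time_s: 3.2
eef_pos: [524.0, -262.4, 299.2]
orientation: [[-0.988, 0.155, -0.0], [0.155, 0.988, 0.001], [0.001, 0.001, -1.0]]
force: [-1.0, -0.1, 0.2]
gripper_width: -0.0
grasp_force: 0.0
```

```bash
python3 - <<'E'
from h import *
print(goto([530,-279,300],81), bot.get_obs()['eef_pos'])
i,im=grab('wrist','w1.png')
cv2.imwrite('w1raw.png',im); np.save('w1i.npy',i,allow_pickle=True)
E
```

```text
(array([-0.0085, -0.0154, -0.0009,  0.0012]), 'j6', np.float64(-2.0)) [ 523.95497149 -262.44220734  299.15289462]
```

View pics/w1.png

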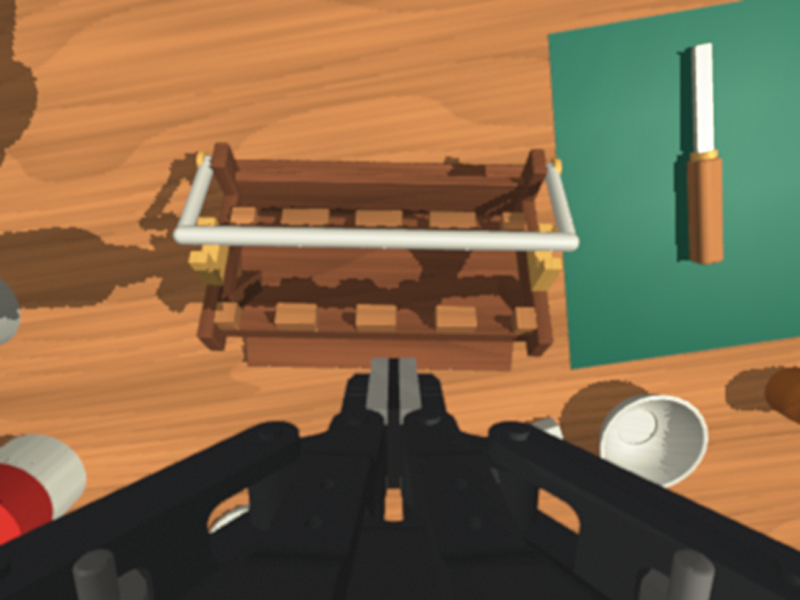

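```bash
cat > fit.py <<'E'
from h import *
from scipy.optimize import least_squares
a=np.radians(40)
def cradle(p):
    X,Y,yaw=p[:3]; c,s=np.cos(yaw),np.sin(yaw)
    Rz=np.array([[c,-s,0],[s,c,0],[0,0,1]])
    return Rz@np.array([[np.cos(a),0,-np.sin(a)],[0,1,0],[np.sin(a),0,np.cos(a)]]),np.array([X,Y,60.])
def W(p,P): R,o=cradle(p); return np.atleast_2d(P)@R.T+o
E
python3 - <<'E'
from fit import *
i=np.load('w1i.npy',allow_pickle=True).item(); im=cv2.imread('w1raw.png')
pts=[(376,316,102.5,0,4),(296,316,102.5,-54,4),(456,316,102.5,54,4),(380,217,27.5,0,8),(305,216,27.5,-54,8),(453,219,27.5,54,8)]
pts=np.array(pts,float); px=pts[:,:2]*.64; bar=np.array([[180,236],[573,242]])*.64
def bp(q): return [[-5+70*np.cos(q),s*124,26+70*np.sin(q)] for s in(-1,1)]
def res(p): 
    return np.r_[(proj(i,W(p,pts[:,2:]))-px).ravel(),(proj(i,W(p,bp(p[3])))-bar).ravel()]
r=least_squares(res,[470,-270,-.157,.6]);print(r.x,np.degrees(r.x[2]),r.fun.round(1))
np.save('cr.npy',r.x)
p=r.x
L=lambda img,inf,A,B,c:cv2.line(img,*[tuple(int(v*2) for v in q) for q in proj(inf,W(p,[A,B]))],c,1)
def draw(img,inf):
    img=cv2.resize(img,None,fx=2,fy=2)
    for x0,x1,z,w in((20,35,8,20),(95,110,4,27)):
        for y in(-81,-27,27,81):
            for s in(-1,1): L(img,inf,[x0,y+s*w/2,z],[x1,y+s*w/2,z],(255,255,0))
    L(img,inf,[0,-107,14],[0,107,14],(0,255,0)); b=bp(p[3]); L(img,inf,b[0],b[1],(0,0,255))
    for s in(-1,1): L(img,inf,[0,s*107,36],[110,s*107,36],(255,0,255)); L(img,inf,[-5,s*124,26],b[(s+1)//2],(0,0,255))
    return img
A=draw(im,i)[180:480,180:780]
t,ti=grab('top'); B=draw(ti,t)[300:520,580:880]; B=cv2.resize(B,(400,293))
C=np.zeros((600,800,3),np.uint8); C[:300,:600]=A; C[305:598,:400]=B
cv2.imwrite('pics/fit1.png',C)
E
```

```text
[ 4.74639434e+02 -2.65548446e+02 -1.72282632e-01  1.93726775e-01] -9.871067710445145 [ 0.3 -0.5  0.1 -1.3  0.4  0.2 -0.7  1.3  0.   1.2 -0.2  0.7  2.  -0.9
 -2.  -1. ]
```

View pics/fit1.png

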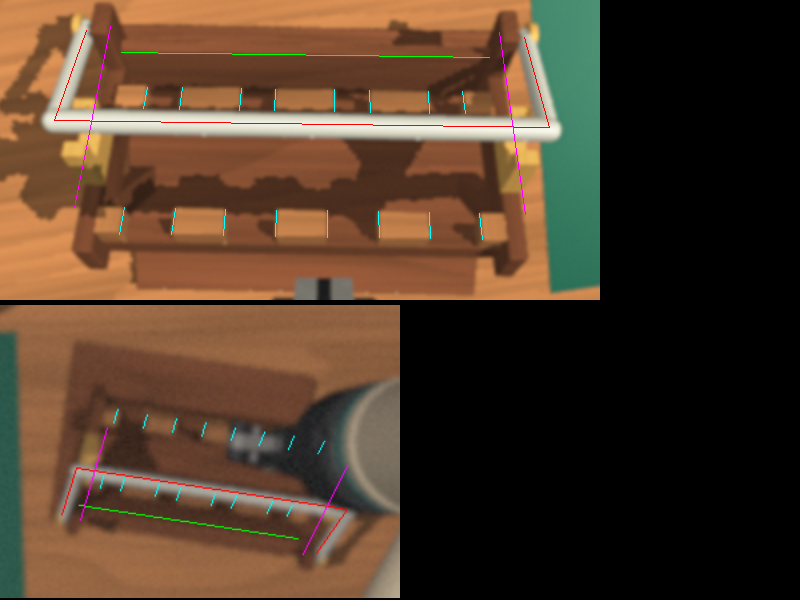

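```bash
cat >> fit.py <<'E'
def rk(hx,y,z):
    "rack-aligned horizontal coords from cradle origin -> world"
    p=np.load('cr.npy'); c,s=np.cos(p[2]),np.sin(p[2]); return np.array([p[0]+c*hx-s*y,p[1]+s*hx+c*y,z])
E
python3 - <<'E'
from fit import *
p=np.load('cr.npy')
print(goto(rk(50,0,160),90+np.degrees(p[2])))
E
```

```text
(array([-0.0016, -0.0118,  0.1396,  0.017 ]), 'j6', np.float64(-2.0))
```

Request:
arm_command:
  rows:
    - [-0.002,-0.012,0.04,0.017]
    - [-0.002,-0.012,0.08,0.017]
    - [-0.002,-0.012,0.12,0.017]
    - [-0.002,-0.012,0.15,0.017]
    - [-0.002,-0.012,0.165,0.017]
    - [-0.002,-0.012,0.177,0.017]
    - [-0.002,-0.012,0.177,0.017]
    - [-0.002,-0.012,0.177,0.017]

```text
time_s: 3.97
eef_pos: [524.4, -274.8, 122.3]
orientation: [[-0.985, 0.172, -0.001], [0.172, 0.985, 0.001], [0.001, 0.0, -1.0]]
force: [0.2, 0.2, 1.0]
gripper_width: -0.0
grasp_force: 0.0
```

Request:
arm_command:
  rows:
    - [0.01,0,0,0]
    - [0.018,0,0,0]
    - [0.026,0,0,0]
    - [0.034,0,0,0]
    - [0.042,0,0,0]
    - [0.05,0,0,0]
    - [0.058,0,0,0]
    - [0.066,0,0,0]
    - [0.074,0,0,0]
    - [0.082,0,0,0]
    - [0.09,0,0,0]
    - [0.097,0,0,0]
    - [0.102,0,0,0]
    - [0.102,0,0,0]
    - [0.102,0,0,0]

```text
time_s: 5.22
eef_pos: [422.9, -257.9, 122.1]
orientation: [[-0.985, 0.173, -0.002], [0.173, 0.985, 0.001], [0.002, 0.001, -1.0]]
force: [0.2, 0.7, -0.5]
gripper_width: 0.002
grasp_force: 0.0
```

Request:
arm_command:
  rows:
    - [-0.02,0,-0.02,0]
    - [-0.04,0,-0.06,0]
    - [-0.04,0,-0.1,0]
    - [-0.04,0,-0.14,0]
    - [-0.04,0,-0.178,0]
    - [-0.04,0,-0.178,0]
    - [-0.04,0,-0.178,0]
  fingers: 0.0854

```text
time_s: 5.8
eef_pos: [464.1, -265.8, 302.7]
orientation: [[-0.985, 0.173, 0.003], [0.173, 0.985, -0.003], [-0.004, -0.002, -1.0]]
force: [0.1, 1.2, -0.9]
gripper_width: 0.978
grasp_force: 0.0
```

```bash
python3 - <<'E'
from fit import *
i,im=grab('wrist','w2.png'); cv2.imwrite('w2raw.png',im); np.save('w2i.npy',i,allow_pickle=True)
for t in('bail','bail_bar','file_bench'): print(t,[(round(d['conf'],2),[int(b*s) for b,s in zip(d['bbox'],(512,384,512,384))]) for d in vision.look_for('wrist',t)[:4]])
for t in ('scene','top'):
  vision.read_camera(t); print([(round(d['conf'],2),[int(b*s) for b,s in zip(d['bbox'],(512,384,512,384))]) for d in vision.look_for(t,'bail')[:4]])
E
```

```text
bail [(0.18, [494, 265, 510, 296])]
bail_bar [(0.71, [328, 300, 355, 336])]
file_bench [(0.59, [440, 69, 463, 203]), (0.57, [124, 110, 386, 271])]
[(0.97, [49, 179, 178, 229]), (0.32, [50, 180, 185, 262])]
[(0.71, [313, 233, 418, 267])]
```

View pics/w2.png

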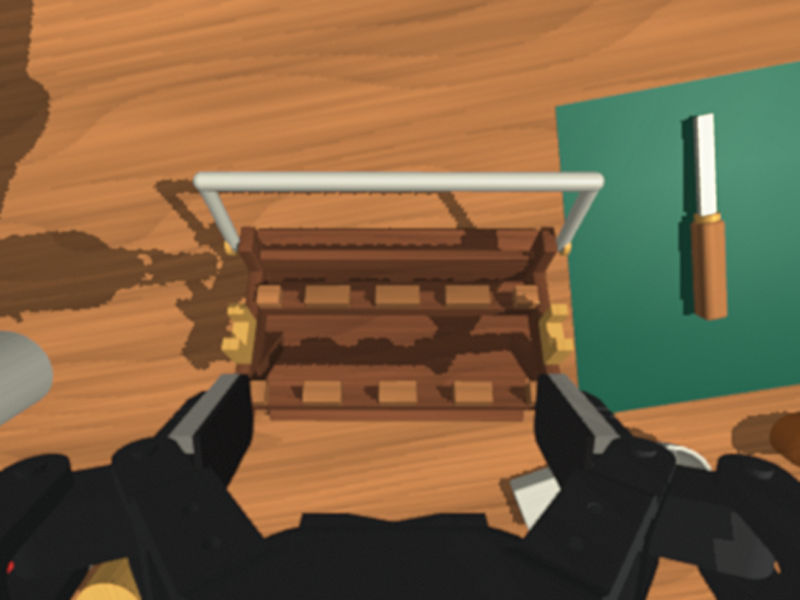

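```bash
python3 - <<'E'
from fit import *
i1=np.load('w1i.npy',allow_pickle=True).item();i2=np.load('w2i.npy',allow_pickle=True).item()
a1=np.array([(376,316,102.5,0,4),(296,316,102.5,-54,4),(456,316,102.5,54,4),(380,217,27.5,0,8),(305,216,27.5,-54,8),(453,219,27.5,54,8)],float)
a2=np.array([(398,391,102.5,0,4),(322,391,102.5,-54,4),(474,391,102.5,54,4),(397,295,27.5,0,8),(327,294,27.5,-54,8),(468,295,27.5,54,8)],float)
bp=lambda q:[[-5+70*np.cos(q),s*130,26+70*np.sin(q)] for s in(-1,1)]
r1=lambda p:(proj(i1,W(p,a1[:,2:]))-a1[:,:2]*.64).ravel()
r2=lambda p:np.r_[(proj(i2,W(p,a2[:,2:]))-a2[:,:2]*.64).ravel(),(proj(i2,W(p,bp(p[3])))-np.array([[198,181],[602,181]])*.64).ravel()]
for f in (lambda p:r2(p),lambda p:np.r_[r1(p),r2(p)]):
    r=least_squares(f,[474,-266,-.17,1.5]); print(r.x.round(3),r.fun.round(1))
np.save('cr.npy',r.x)
for n,u,v,z in(('tip',705,115,13),('end',711,316,20),('ferr',707,215,15)): print(n,onz(i2,u*.64,v*.64,z).round(1))
# holder & files via cut_out in top
t,im=grab('top')
for n in('holder','file_bench','file_flat','file_square','file_round'):
    for d in vision.cut_out('top',n)[:4]:
        m=d['pixels'].astype(np.uint8); 
        if m.sum()<5: continue
        rct=cv2.minAreaRect(np.argwhere(m)[:,::-1].astype(np.float32)); print(n,round(d['conf'],2),np.round(rct[0],1),np.round(rct[1],1),round(rct[2],1))
cv2.imwrite('pics/topc.png',cv2.resize(im[130:290,90:310],(800,582),interpolation=cv2.INTER_CUBIC))
E
```

```text
[ 4.74765e+02 -2.65231e+02 -1.77000e-01  1.65500e+00] [ 0.   0.5  0.1  0.3 -0.1  0.6  0.6 -0.4  0.5  0.2  0.1 -0.3 -1.5 -0.6
  0.5  0. ]
[ 4.74562e+02 -2.65271e+02 -1.76000e-01  1.65100e+00] [ 0.3 -0.6  0.1 -1.6  0.3  0.3 -0.5  1.2  0.2  0.9 -0.   0.8 -0.   0.3
  0.1  0.2 -0.1  0.4  0.5 -0.5  0.4  0.   0.  -0.4 -1.7 -0.5  0.5 -0.1]
tip [400.3   8.6  13. ]
end [576.1   8.3  20. ]
ferr [483.9   8.4  15. ]
holder 0.66 [154.1 213.9] [30.7 83.4] 75.5
file_bench 0.82 [254.  225.5] [65.  8.] 90.0
file_bench 0.42 [362.8 257.1] [111.9  21.3] 17.4
file_bench 0.31 [220.1 141.2] [20.8 18. ] 53.1
file_flat 0.71 [142.5 213.5] [ 9. 21.] 90.0
file_square 0.66 [143. 214.] [10. 22.] 90.0
file_square 0.57 [129.8 169.8] [30.2  9.8] 23.2
file_square 0.5 [160.4 260.3] [ 8.9 23.7] 63.4
file_square 0.47 [152. 160.] [27.7  8. ] 26.6
file_round 0.5 [115.  221.5] [ 9. 26.] 90.0
```

View pics/topc.png

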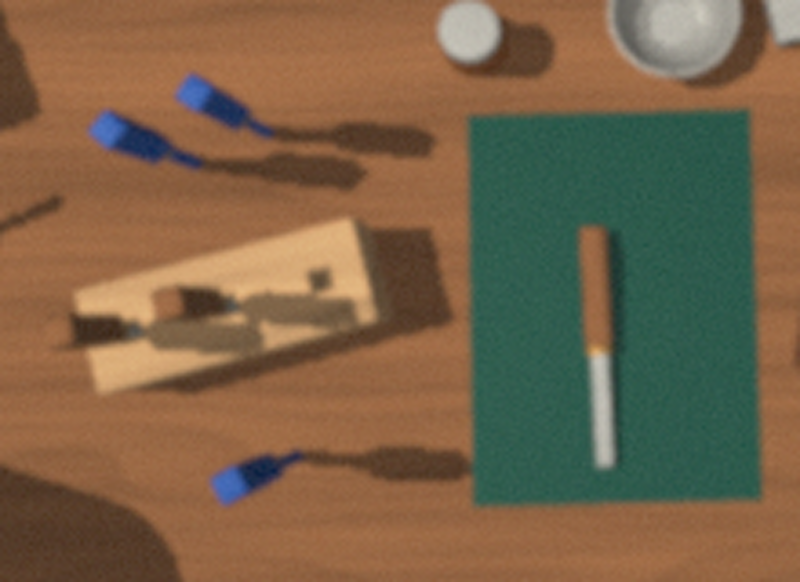

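```bash
python3 - <<'E'
from h import *
print(goto([465,8.5,250],90))
E
```

```text
(array([ 0.0458,  0.2698,  0.0501, -0.1738]), 'j6', np.float64(-2.05))
```

Request:
arm_command:
  rows:
    - [0.046,0.27,0.05,-0.174]
    - [0.046,0.27,0.05,-0.174]
    - [0.046,0.27,0.05,-0.174]
    - [0.046,0.27,0.05,-0.174]
    - [0.046,0.27,0.05,-0.174]
    - [0.046,0.27,0.05,-0.174]
    - [0.046,0.27,0.05,-0.174]
    - [0.046,0.27,0.05,-0.174]
    - [0.046,0.27,0.05,-0.174]
    - [0.046,0.27,0.05,-0.174]
    - [0.046,0.27,0.05,-0.174]
  fingers: 0.045

```text
time_s: 7.42
eef_pos: [465.3, 7.6, 250.5]
orientation: [[-1.0, 0.001, 0.001], [0.001, 1.0, -0.001], [-0.001, -0.001, -1.0]]
force: [0.0, -0.2, -0.1]
gripper_width: 0.526
grasp_force: 0.0
```

```bash
python3 - <<'E'
from h import *
i,im=grab('wrist','w3.png')
for d in vision.cut_out('wrist','file_bench')[:2]:
    m=d['pixels']; ys,xs=np.nonzero(m); 
    P=np.array([onz(i,x,y,15)[:2] for x,y in zip(xs,ys)]); c=P.mean(0); u,s,vt=np.linalg.svd(P-c,full_matrices=False); v=vt[0]*np.sign(vt[0][0]); t=(P-c)@v
    print(round(d['conf'],2),c.round(1),np.degrees(np.arctan2(v[1],v[0])).round(2),(c+v*t.min()).round(1),(c+v*t.max()).round(1))
print(goto([465,8.5,3],90)); print(proj(i,[[465,8.5,10],[398,8.5,13],[578,8.5,20]]).round()*1.5625)
E
```

```text
0.82 [498.6  10.9] 1.68 [401.9   8. ] [580.9  13.3]
0.69 [ 525. -238.] -14.64 [ 425.1 -211.9] [ 656.4 -272.3]
(array([ 0.0003,  0.0011,  0.2474, -0.0017]), 'j6', np.float64(-1.7))
[[395.3125 256.25  ]
 [395.3125 168.75  ]
 [395.3125 392.1875]]
```

View pics/w3.png

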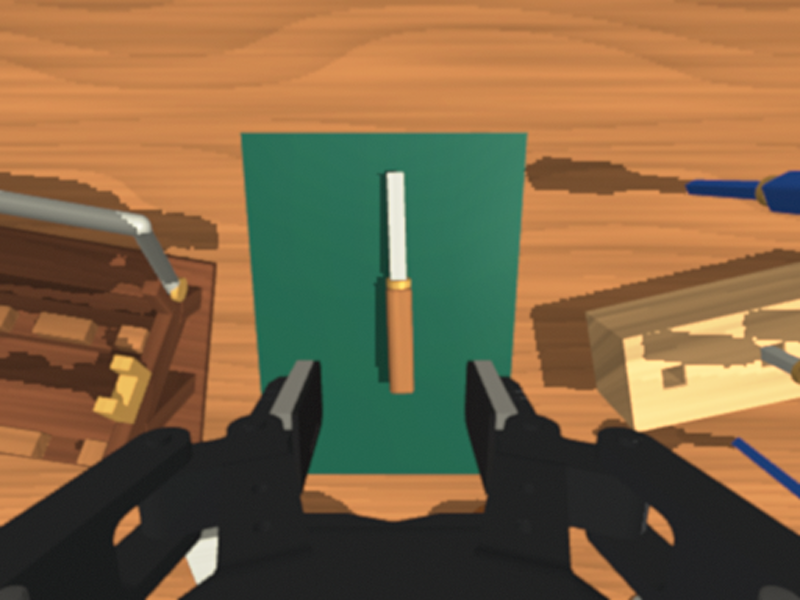

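Request:
arm_command:
  rows:
    - [-0.002,0.0026,0.04,-0.028]
    - [-0.002,0.0026,0.08,-0.028]
    - [-0.002,0.0026,0.12,-0.028]
    - [-0.002,0.0026,0.16,-0.028]
    - [-0.002,0.0026,0.2,-0.028]
    - [-0.002,0.0026,0.225,-0.028]
    - [-0.002,0.0026,0.238,-0.028]
    - [-0.002,0.0026,0.246,-0.028]
    - [-0.002,0.0026,0.246,-0.028]
    - [-0.002,0.0026,0.246,-0.028]

```text
time_s: 8.35
eef_pos: [467.6, 10.7, 4.5]
orientation: [[-1.0, -0.027, 0.001], [-0.027, 1.0, -0.0], [-0.001, -0.0, -1.0]]
force: [0.1, 0.1, 1.0]
gripper_width: 0.525
grasp_force: 0.0
```

Request:
arm_command:
  rows:
    - [0,0,0,0]
    - [0,0,0,0]
    - [0,0,0,0]
    - [0,0,0,0]
    - [0,0,0,0]
    - [0,0,0,0]
    - [0,0,0,0]
    - [0,0,0,0]
  fingers: 0.0

```text
time_s: 9.02
eef_pos: [467.7, 11.1, 5.1]
orientation: [[-1.0, -0.028, 0.002], [-0.028, 1.0, -0.0], [-0.002, -0.001, -1.0]]
force: [-1.3, -1.7, 6.3]
gripper_width: 0.116
grasp_force: 58.9
```

Request:
arm_command:
  rows:
    - [0,0,-0.02,0]
    - [0,0,-0.06,0]
    - [0,0,-0.1,0]
    - [0,0,-0.14,0]
    - [0,0,-0.18,0]
    - [0,0,-0.2,0]
    - [0,0,-0.2,0]
    - [0,0,-0.2,0]

```text
time_s: 9.68
eef_pos: [467.1, 11.4, 205.2]
orientation: [[-1.0, -0.028, 0.003], [-0.028, 1.0, -0.0], [-0.003, -0.0, -1.0]]
force: [0.6, -0.1, -1.5]
gripper_width: 0.114
grasp_force: 58.9
```

```bash
python3 - <<'E'
from fit import *
i,im=grab('wrist','w4.png')
o=bot.get_obs(); print(o['eef_pos'].round(1),o['gripper_width'],o['grasp_force'])
print(goto(rk(50,27,210),90+np.degrees(np.load('cr.npy')[2])))
E
```

```text
[466.   11.5 203.6] 0.11451221170298455 58.9381206035614
(array([-0.0552, -0.2606, -0.0065,  0.2044]), 'j6', np.float64(-1.72))
```

View pics/w4.png

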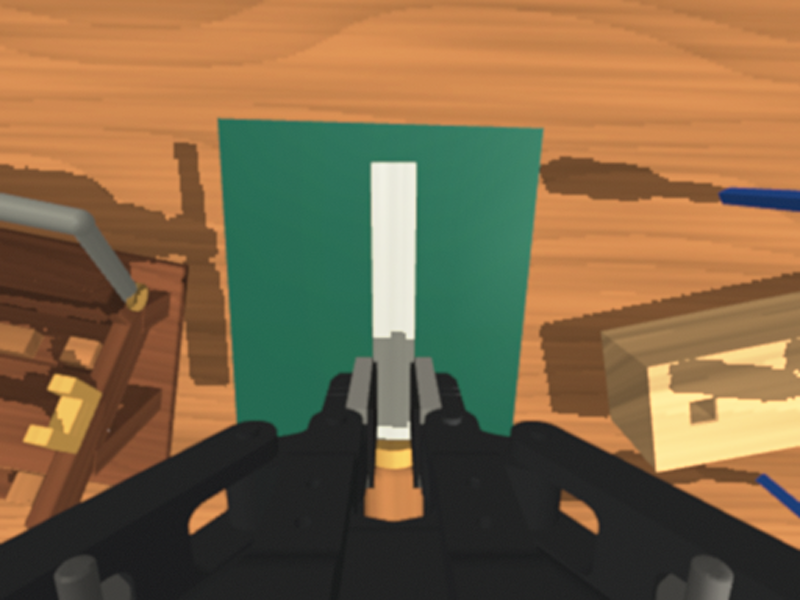

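Request:
arm_command:
  rows:
    - [-0.055,-0.26,0,0.204]
    - [-0.055,-0.26,0,0.204]
    - [-0.055,-0.26,0,0.204]
    - [-0.055,-0.26,0,0.204]
    - [-0.055,-0.26,0,0.204]
    - [-0.055,-0.26,0,0.204]
    - [-0.055,-0.26,0,0.204]
    - [-0.055,-0.26,0,0.204]
    - [-0.055,-0.26,0,0.204]
    - [-0.055,-0.26,0,0.204]
    - [-0.055,-0.26,0,0.204]

```text
time_s: 10.65
eef_pos: [528.4, -245.1, 203.4]
orientation: [[-0.985, 0.174, -0.002], [0.174, 0.985, 0.002], [0.002, 0.002, -1.0]]
force: [-1.3, -0.1, -0.3]
gripper_width: 0.116
grasp_force: 59.0
```

```bash
python3 - <<'E'
from fit import *
i,im=grab('wrist','w5.png')
o=bot.get_obs(); print(o['eef_pos'].round(1),o['gripper_width'],o['grasp_force'])
yw=90+np.degrees(np.load('cr.npy')[2])
print(goto(rk(49.7,27,130),yw),goto(rk(49.7,27,160),yw))
E
```

```text
[ 528.6 -245.1  203.8] 0.11397869355139664 59.02781546115875
(array([-0.0001, -0.0024,  0.0738,  0.0019]), 'j6', np.float64(-1.95)) (array([-0.0001, -0.0023,  0.0438,  0.0019]), 'j6', np.float64(-1.95))
```

View pics/w5.png

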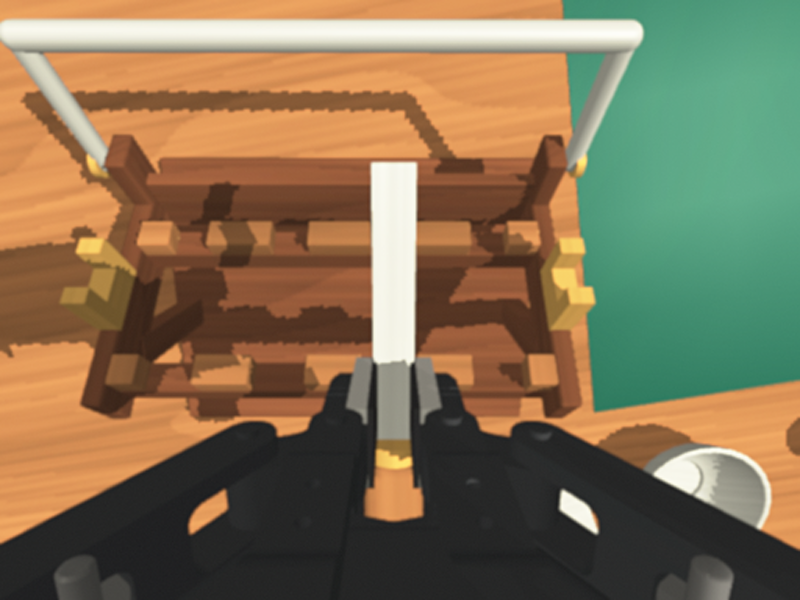

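Request:
arm_command:
  rows:
    - [0,-0.0023,0.03,0.002]
    - [0,-0.0023,0.055,0.002]
    - [0,-0.0023,0.068,0.002]
    - [0,-0.0023,0.074,0.002]
    - [0.0005,-0.0023,0.079,0.002]
    - [0.001,-0.0023,0.083,0.002]
    - [0.001,-0.0023,0.087,0.002]
    - [0.001,-0.0023,0.0905,0.002]
    - [0,-0.0023,0.094,0.002]
    - [-0.0005,-0.0023,0.098,0.002]
    - [-0.002,-0.0023,0.102,0.002]
    - [-0.003,-0.0023,0.105,0.002]
    - [-0.003,-0.0023,0.105,0.002]
    - [-0.003,-0.0023,0.105,0.002]

```text
time_s: 11.87
eef_pos: [528.7, -248.3, 100.4]
orientation: [[-0.985, 0.175, -0.005], [0.175, 0.985, 0.001], [0.006, 0.0, -1.0]]
force: [-7.9, 2.3, 5.1]
gripper_width: 0.117
grasp_force: 60.9
```

```bash
python3 - <<'E'
from fit import *
i,im=grab('wrist'); j,s=grab('scene')
o=bot.get_obs(); print(o['eef_pos'].round(1),o['gripper_width'],o['grasp_force'],o['force'])
C=np.hstack([cv2.resize(im[:260],(500,254)),cv2.resize(s[170:340,20:220],(299,254))]); C=cv2.resize(C,None,fx=1,fy=1)
cv2.imwrite('pics/w6.png',C)
E
```

```text
[ 528.7 -248.3  100.4] 0.11543837511986832 60.8844780921936 [-7.67037269  1.35558013  3.34758383]
```

View pics/w6.png

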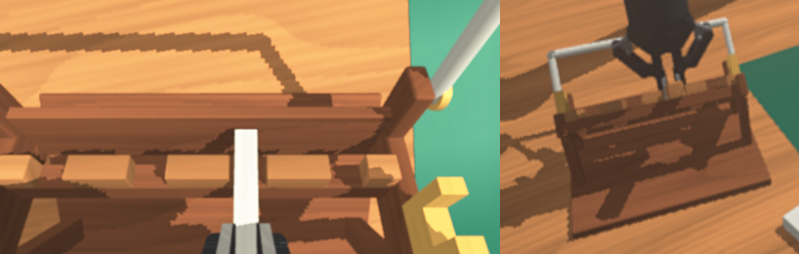

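Request:
arm_command:
  rows:
    - [0,0,0,0]
    - [0,0,0,0]
    - [0,0,0,0]
    - [0,0,0,0]
    - [0,0,0,0]
  fingers: 0.032

```text
time_s: 12.38
eef_pos: [532.3, -249.9, 99.5]
orientation: [[-0.984, 0.177, 0.001], [0.177, 0.984, -0.0], [-0.001, -0.0, -1.0]]
force: [0.1, -1.0, 0.7]
gripper_width: 0.375
grasp_force: 0.0
```

Request:
arm_command:
  rows:
    - [0,0,-0.01,0]
    - [0,0,-0.03,0]
    - [0,0,-0.06,0]
    - [0,0,-0.1,0]
    - [0,0,-0.14,0]
    - [0,0,-0.18,0]
    - [0,0,-0.2,0]
    - [0,0,-0.2,0]

```text
time_s: 13.05
eef_pos: [534.1, -251.3, 306.4]
orientation: [[-0.984, 0.177, 0.011], [0.177, 0.984, -0.007], [-0.012, -0.005, -1.0]]
force: [-0.3, -0.8, 0.8]
gripper_width: 0.376
grasp_force: 0.0
```

```bash
python3 - <<'E'
from fit import *
i,im=grab('wrist'); j,s=grab('scene')
p=np.load('cr.npy')
C=np.hstack([cv2.resize(im[50:300,80:440],(500,347)),cv2.resize(s[170:340,20:220],(299,347))])
print(proj(i,W(p,[[0,27,0],[0,27,3],[180,27,0],[180,27,10],[89,27,10]])).round(1)); 
q=lambda A:(A-[80,50])*[500/360,347/250]
for P in proj(i,W(p,[[0,27,3],[180,27,10],[89,27,10]])): cv2.circle(C,tuple(int(v) for v in q(P)),3,(0,255,0),1)
cv2.imwrite('pics/w7.png',C)
# holder yaw/pos & files: from top
yw=0
print(bot.get_obs()['eef_pos'],goto([520,275,320],104))
E
```

```text
[[255.3 115.4]
 [255.4 113.8]
 [256.2 264.3]
 [256.3 262.2]
 [255.8 176.7]]
[ 531.93425865 -250.0054824   300.62510436] (array([ 0.1046,  0.5146, -0.0201, -0.4222]), 'j6', np.float64(-1.95))
```

View pics/w7.png

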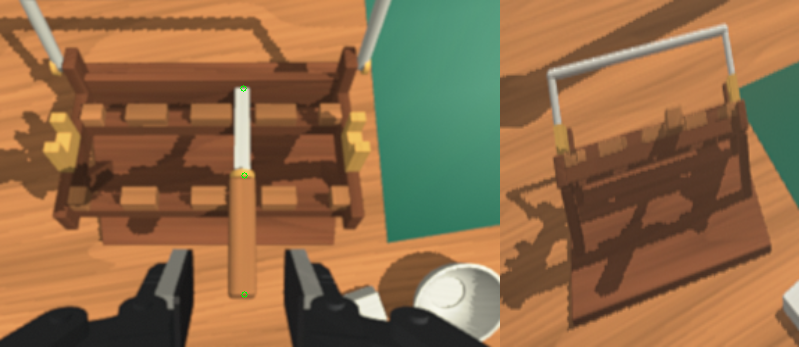

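Request:
arm_command:
  rows:
    - [0.105,0.515,-0.02,-0.422]
    - [0.105,0.515,-0.02,-0.422]
    - [0.105,0.515,-0.02,-0.422]
    - [0.105,0.515,-0.02,-0.422]
    - [0.105,0.515,-0.02,-0.422]
    - [0.105,0.515,-0.02,-0.422]
    - [0.105,0.515,-0.02,-0.422]
    - [0.105,0.515,-0.02,-0.422]
    - [0.105,0.515,-0.02,-0.422]
    - [0.105,0.515,-0.02,-0.422]
    - [0.105,0.515,-0.02,-0.422]
    - [0.105,0.515,-0.02,-0.422]
    - [0.105,0.515,-0.02,-0.422]
    - [0.105,0.515,-0.02,-0.422]
    - [0.105,0.515,-0.02,-0.422]
    - [0.105,0.515,-0.02,-0.422]
    - [0.105,0.515,-0.02,-0.422]
    - [0.105,0.515,-0.02,-0.422]
    - [0.105,0.515,-0.02,-0.422]
    - [0.105,0.515,-0.02,-0.422]
  fingers: 0.05

```text
time_s: 14.82
eef_pos: [519.6, 274.7, 319.3]
orientation: [[-0.971, -0.24, 0.0], [-0.24, 0.971, 0.0], [-0.0, -0.0, -1.0]]
force: [0.3, 0.1, -1.3]
gripper_width: 0.58
grasp_force: 0.0
```

```bash
python3 - <<'E'
from fit import *
print(bot.get_obs()['eef_pos'].round(1))
i,im=grab('wrist','w8.png'); cv2.imwrite('w8raw.png',im); np.save('w8i.npy',i,allow_pickle=True)
for n in('file_flat','file_square','file_round','holder'):
    for d in vision.cut_out('wrist',n)[:4]:
        print(n,round(d['conf'],2),[int(b*s) for b,s in zip(d['bbox'],(512,384,512,384))])
E
```

```text
[519.6 274.7 319.3]
file_square 0.92 [254, 234, 278, 310]
file_square 0.89 [240, 164, 262, 201]
file_square 0.65 [198, 239, 227, 315]
file_square 0.59 [232, 36, 259, 80]
file_round 0.57 [296, 162, 342, 201]
holder 0.66 [173, 135, 336, 197]
```

View pics/w8.png

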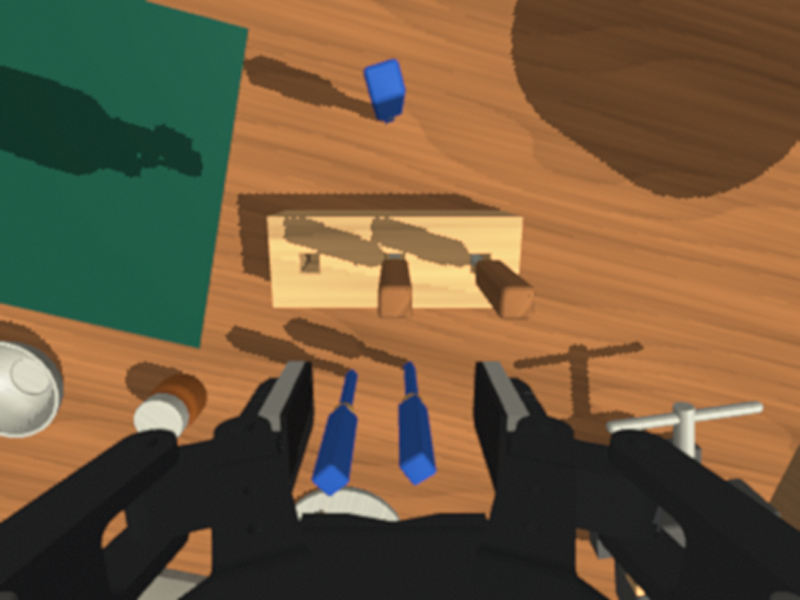

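```bash
python3 - <<'E'
from fit import *
i=np.load('w8i.npy',allow_pickle=True).item()
k=.64
for n,u,v,z in(('midtop',395,303,195),('righttop',517,303,195),('hole0',310,263,70),('midhole',395,260,70),('rhole',481,262,70),('cTL',268,215,70),('cTR',522,216,70),('cBR',522,304,70),('cBL',274,307,70)): print(n,onz(i,u*k,v*k,z).round(1))
# segment top faces by colour for refinement
im=cv2.imread('w8raw.png'); print([im[int(v*k),int(u*k)].tolist() for u,v in((395,303),(395,275),(517,303),(500,275))])
E
```

```text
midtop [526.  276.4 195. ]
righttop [509.4 344.1 195. ]
hole0 [542.2 209.3  70. ]
midhole [523.1 276.3  70. ]
rhole [507.9 345.2  70. ]
cTL [512.1 169.   70. ]
cTR [464.3 366.4  70. ]
cBR [533.9 388.7  70. ]
cBL [586.2 187.3  70. ]
[[70, 123, 188], [38, 64, 95], [73, 125, 192], [35, 60, 90]]
```

```bash
python3 - <<'E'
from fit import *
print(goto([508.8,344.6,151.5],104.2))
E
```

```text
(array([-0.0063,  0.0697,  0.1678, -0.004 ]), 'j6', np.float64(-1.45))
```

Request:
arm_command:
  rows:
    - [-0.003,0.035,0.0,-0.004]
    - [-0.006,0.07,0.0,-0.004]
    - [-0.006,0.07,0.02,-0.004]
    - [-0.006,0.07,0.05,-0.004]
    - [-0.006,0.07,0.085,-0.004]
    - [-0.006,0.07,0.12,-0.004]
    - [-0.006,0.07,0.145,-0.004]
    - [-0.006,0.07,0.16,-0.004]
    - [-0.006,0.07,0.168,-0.004]
    - [-0.006,0.07,0.168,-0.004]
    - [-0.006,0.07,0.168,-0.004]

```text
time_s: 15.98
eef_pos: [508.8, 345.2, 151.7]
orientation: [[-0.969, -0.246, 0.001], [-0.246, 0.969, 0.0], [-0.001, 0.0, -1.0]]
force: [0.8, -0.4, 0.1]
gripper_width: 0.586
grasp_force: 0.0
```

Request:
arm_command:
  rows:
    - [0,0,0,0]
    - [0,0,0,0]
    - [0,0,0,0]
    - [0,0,0,0]
    - [0,0,0,0]
    - [0,0,0,0]
    - [0,0,0,0]
    - [0,0,0,0]
  fingers: 0.0

```text
time_s: 16.65
eef_pos: [509.3, 345.4, 152.9]
orientation: [[-0.969, -0.246, 0.003], [-0.246, 0.969, 0.001], [-0.003, 0.001, -1.0]]
force: [0.2, 0.2, 6.4]
gripper_width: 0.229
grasp_force: 58.7
```

Request:
arm_command:
  rows:
    - [0,0,-0.01,0]
    - [0,0,-0.03,0]
    - [0,0,-0.06,0]
    - [0,0,-0.09,0]
    - [0,0,-0.12,0]
    - [0,0,-0.14,0]
    - [0,0,-0.14,0]
    - [0,0,-0.14,0]

```text
time_s: 17.32
eef_pos: [508.5, 345.1, 292.4]
orientation: [[-0.969, -0.246, 0.002], [-0.246, 0.969, 0.001], [-0.002, 0.001, -1.0]]
force: [-0.0, -0.1, -1.1]
gripper_width: 0.231
grasp_force: 58.6
```

```bash
python3 - <<'E'
from fit import *
i,im=grab('wrist'); s,si=grab('scene'); cv2.imwrite('w9raw.png',im); cv2.imwrite('s9.png',si)
p=np.load('cr.npy'); yw=90+np.degrees(p[2])
o=bot.get_obs(); print(o['eef_pos'].round(1),o['gripper_width'],o['grasp_force'])
print(goto(rk(71,-27,291),yw))
E
```

```text
[507.5 344.5 289.6] 0.22696145882644142 58.64253222942352
(array([ 1.281e-01, -6.369e-01, -6.000e-04,  4.242e-01]), 'j6', np.float64(-1.34))
```

Request:
arm_command:
  rows:
    - [0,0,-0.04,0]
    - [0,0,-0.065,0]
    - [0,0,-0.065,0]
    - [0.128,-0.637,-0.065,0.424]
    - [0.128,-0.637,-0.065,0.424]
    - [0.128,-0.637,-0.065,0.424]
    - [0.128,-0.637,-0.065,0.424]
    - [0.128,-0.637,-0.065,0.424]
    - [0.128,-0.637,-0.065,0.424]
    - [0.128,-0.637,-0.065,0.424]
    - [0.128,-0.637,-0.065,0.424]
    - [0.128,-0.637,-0.065,0.424]
    - [0.128,-0.637,-0.065,0.424]
    - [0.128,-0.637,-0.065,0.424]
    - [0.128,-0.637,-0.065,0.424]
    - [0.128,-0.637,-0.065,0.424]
    - [0.128,-0.637,-0.065,0.424]
    - [0.128,-0.637,-0.065,0.424]
    - [0.128,-0.637,-0.065,0.424]
    - [0.128,-0.637,-0.065,0.424]

```text
time_s: 19.08
eef_pos: [539.9, -309.6, 351.9]
orientation: [[-0.984, 0.181, -0.005], [0.181, 0.984, 0.0], [0.005, -0.001, -1.0]]
force: [0.0, -0.2, -0.9]
gripper_width: 0.226
grasp_force: 59.2
```

Request:
arm_command:
  rows:
    - [0,0,0,0]
    - [0,0,0,0]

```text
time_s: 19.25
eef_pos: [540.3, -303.1, 354.3]
orientation: [[-0.985, 0.175, -0.003], [0.175, 0.985, 0.003], [0.003, 0.003, -1.0]]
force: [0.2, 0.8, -0.5]
gripper_width: 0.226
grasp_force: 59.2
```

```bash
python3 - <<'E'
from fit import *
i,im=grab('wrist','w10.png'); s,si=grab('scene')
p=np.load('cr.npy'); yw=90+np.degrees(p[2])
o=bot.get_obs(); print(o['eef_pos'].round(1),o['gripper_width'],o['grasp_force'])
R=o['orientation']; e=o['eef_pos']+R[:,2]*-18.7
print(goto(rk(71,-27,210),yw), proj(i,[e+[0,0,24],e+[0,0,-156]]).round(1))
for n in('file_square','file_round','file_flat'): print(n,[(round(d['conf'],2),[int(b*s) for b,s in zip(d['bbox'],(512,384,512,384))]) for d in vision.look_for('scene',n)[:3]])
print(proj(s,[e+[0,0,24],e+[0,0,-156]]).round(1))
E
```

```text
[ 540.6 -302.4  355.6] 0.2265398546398992 59.167343974113464
(array([ 0.0003, -0.0022,  0.1456,  0.0017]), 'j6', np.float64(-2.02)) [[256.5 296. ]
 [252.9 184. ]]
file_square [(0.86, [327, 134, 339, 180]), (0.75, [359, 161, 378, 224]), (0.71, [374, 150, 384, 216])]
file_round [(0.6, [73, 96, 99, 196])]
file_flat []
[[ 78.3  99.4]
 [100.1 194.7]]
```

Request:
arm_command:
  rows:
    - [0.0003,-0.002,0.035,0.002]
    - [0.0003,-0.002,0.07,0.002]
    - [0.0003,-0.002,0.105,0.002]
    - [0.0003,-0.002,0.13,0.002]
    - [0.0003,-0.002,0.146,0.002]
    - [0.0003,-0.002,0.146,0.002]
    - [0.0003,-0.002,0.146,0.002]

```text
time_s: 20.08
eef_pos: [540.0, -305.1, 210.0]
orientation: [[-0.984, 0.176, -0.001], [0.176, 0.984, 0.001], [0.001, 0.001, -1.0]]
force: [-0.3, -0.5, -0.8]
gripper_width: 0.227
grasp_force: 59.1
```

Request:
arm_command:
  rows:
    - [-0.003,0,0,0]
    - [-0.008,0,0,0]
    - [-0.013,0,0,0]
    - [-0.018,0,0.0005,0]
    - [-0.023,0,0.001,0]
    - [-0.033,0,0.0025,0]
    - [-0.043,0,0.005,0]
    - [-0.052,0,0.0085,0]
    - [-0.061,0,0.013,0]
    - [-0.07,0,0.018,0]
    - [-0.078,0,0.0235,0]
    - [-0.086,0,0.03,0]
    - [-0.093,0,0.037,0]
    - [-0.096,0,0.04,0]
    - [-0.096,0,0.04,0]

```text
time_s: 21.33
eef_pos: [635.5, -322.9, 168.9]
orientation: [[-0.984, 0.177, 0.0], [0.177, 0.984, 0.0], [0.0, 0.0, -1.0]]
force: [-1.4, -0.0, 0.6]
gripper_width: 0.225
grasp_force: 58.8
```

```bash
python3 - <<'E'
from fit import *
i,im=grab('wrist'); s,si=grab('scene')
p=np.load('cr.npy'); yw=90+np.degrees(p[2])
o=bot.get_obs(); print(o['eef_pos'].round(1),o['gripper_width'],o['grasp_force'],o['force'].round(1))
print(goto(rk(166.7,-27,169.4),yw),'fin',goto(rk(122,-27,145),yw))
C=np.hstack([cv2.resize(im,(400,300)),cv2.resize(si[130:340,10:230],(400,300))]); cv2.imwrite('pics/w11.png',C)
E
```

```text
[ 635.3 -322.9  169.5] 0.22283454079846152 58.58804941177368 [-1.   0.3 -1.1]
(array([ 0.0017,  0.0016,  0.0001, -0.0019]), 'j6', np.float64(-1.96)) fin (array([ 0.0464,  0.0015,  0.0244, -0.0019]), 'j6', np.float64(-1.96))
```

View pics/w11.png

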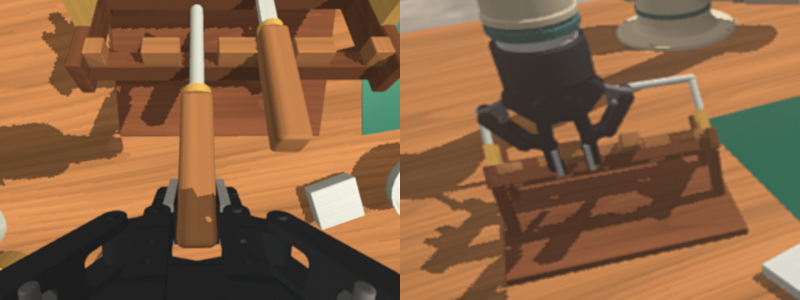

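Request:
arm_command:
  rows:
    - [0,0.0015,-0.008,-0.002]
    - [0,0.0015,-0.016,-0.002]
    - [0.012,0.0015,-0.009,-0.002]
    - [0.024,0.0015,-0.001,-0.002]
    - [0.036,0.0015,0.005,-0.002]
    - [0.046,0.0015,0.01,-0.002]
    - [0.046,0.0015,0.015,-0.002]
    - [0.046,0.0015,0.02,-0.002]
    - [0.046,0.0015,0.024,-0.002]
    - [0.046,0.0015,0.027,-0.002]
    - [0.046,0.0015,0.0275,-0.002]
    - [0.046,0.0015,0.0275,-0.002]

```text
time_s: 22.43
eef_pos: [590.0, -313.3, 142.3]
orientation: [[-0.985, 0.175, -0.0], [0.175, 0.985, 0.0], [0.0, 0.0, -1.0]]
force: [-0.0, -0.3, -1.1]
gripper_width: 0.229
grasp_force: 58.6
```

```bash
python3 - <<'E'
from fit import *
p=np.load('cr.npy'); yw=90+np.degrees(p[2])
o=bot.get_obs(); print(o['force'].round(1),goto(rk(121.8,-27,143.5),yw))
i,im=grab('wrist'); cv2.imwrite('w12raw.png',im)
# where the blade shows: bright low-sat pixels near notch -27
print(proj(i,W(p,[[0,-27,5],[89,-27,5],[89,-27,10],[180,-27,10]])).round(1))
hsv=cv2.cvtColor(im,cv2.COLOR_BGR2HSV); m=((hsv[...,1]<60)&(hsv[...,2]>120)).astype(np.uint8)
n,l,st,c=cv2.connectedComponentsWithStats(m); print([ (st[k].tolist(),c[k].round(0).tolist()) for k in range(1,n) if st[k][4]>80])
E
```

```text
[-0.  -0.3 -1.1] (array([ 0.0003,  0.0001, -0.0012,  0.0004]), 'j6', np.float64(-1.99))
[[252.9  12.7]
 [253.3 126. ]
 [253.4 119.8]
 [254.2 313.1]]
[([243, 6, 19, 101, 1721], [252.0, 58.0]), ([325, 14, 37, 101, 2317], [341.0, 64.0]), ([210, 229, 18, 42, 380], [219.0, 248.0]), ([276, 229, 18, 42, 388], [284.0, 248.0]), ([411, 274, 63, 56, 1802], [445.0, 298.0]), ([467, 376, 13, 8, 85], [473.0, 380.0])]
```

```bash
python3 - <<'E'
from fit import *
i=vision.camera_info('wrist'); o=bot.get_obs(); e=o['eef_pos']+[0,0,18.7]; p=np.load('cr.npy'); d=rk(1,0,0)-rk(0,0,0)
for g in (154,156,158):
  for f in (32,34,36,38,40,42,44):
    r=np.radians(f); ax=d*[1,1,0]*np.cos(r)+[0,0,np.sin(r)]; n=-d*[1,1,0]*np.sin(r)+[0,0,np.cos(r)]
    t=e-ax*g; R,O=cradle(p)
    print(g,f,proj(i,[t+5*n,t+5*n+89*ax,t+10*n+89*ax,t+10*n+180*ax]).round(0)[:,1],((t-O)@R).round(1))
E
```

```text
154 32 [-13. 126. 120. 330.] [  6.1 -27.1  20.5]
154 34 [ -5. 128. 122. 329.] [  5.5 -27.1  15.2]
154 36 [  3. 130. 124. 328.] [  5.  -27.1   9.8]
154 38 [ 11. 132. 126. 327.] [  4.7 -27.1   4.5]
154 40 [ 19. 134. 128. 326.] [  4.6 -27.1  -0.9]
154 42 [ 27. 137. 131. 325.] [  4.7 -27.1  -6.3]
154 44 [ 34. 139. 133. 324.] [  5.  -27.1 -11.7]
156 32 [-16. 122. 117. 324.] [  4.2 -27.1  20.8]
156 34 [ -8. 124. 119. 323.] [  3.5 -27.1  15.4]
156 36 [  1. 126. 121. 322.] [  3.  -27.1  10. ]
156 38 [  9. 129. 123. 321.] [  2.7 -27.1   4.5]
156 40 [ 17. 131. 125. 320.] [  2.6 -27.1  -0.9]
156 42 [ 25. 134. 128. 319.] [  2.7 -27.1  -6.4]
156 44 [ 32. 136. 130. 318.] [  3.  -27.1 -11.8]
158 32 [-19. 118. 113. 318.] [  2.2 -27.1  21.1]
158 34 [-10. 121. 115. 318.] [  1.5 -27.1  15.6]
158 36 [ -2. 123. 117. 317.] [  1.  -27.1  10.1]
158 38 [  7. 125. 120. 316.] [  0.7 -27.1   4.6]
158 40 [ 15. 128. 122. 315.] [  0.6 -27.1  -0.9]
158 42 [ 23. 131. 124. 313.] [  0.7 -27.1  -6.4]
158 44 [ 30. 133. 127. 312.] [  1.  -27.1 -11.9]
```

Request:
arm_command:
  rows:
    - [0,0,0,0]
    - [0,0,0,0]
    - [0,0,0,0]
    - [0,0,0,0]
    - [0,0,0,0]
  fingers: 0.03

```text
time_s: 22.9
eef_pos: [589.6, -313.3, 142.9]
orientation: [[-0.985, 0.175, 0.0], [0.175, 0.985, -0.0], [-0.0, -0.0, -1.0]]
force: [0.7, -0.0, 0.3]
gripper_width: 0.356
grasp_force: 0.0
```

Request:
arm_command:
  rows:
    - [0,0,-0.02,0]
    - [0,0,-0.05,0]
    - [0.02,0,-0.09,0]
    - [0.04,0,-0.13,0]
    - [0.06,0,-0.16,0]
    - [0.06,0,-0.16,0]
    - [0.06,0,-0.16,0]

```text
time_s: 23.48
eef_pos: [530.6, -303.3, 306.4]
orientation: [[-0.984, 0.176, 0.006], [0.176, 0.984, -0.004], [-0.006, -0.003, -1.0]]
force: [0.2, -0.1, -1.1]
gripper_width: 0.351
grasp_force: 0.0
```

```bash
cat > chk.py <<'E'
from fit import *
def chk(ys):
    i,im=grab('wrist'); p=np.load('cr.npy'); cv2.imwrite('last.png',im)
    hsv=cv2.cvtColor(im,cv2.COLOR_BGR2HSV); m=((hsv[...,1]<60)&(hsv[...,2]>110)).astype(np.uint8)
    n,l,st,c=cv2.connectedComponentsWithStats(m)
    for k in range(1,n):
        if st[k][4]>150: print('bright',st[k].tolist(),c[k].round(0))
    for y in ys: print(y,'pred tip/ferrule/end',proj(i,W(p,[[0,y,4],[80,y,4],[180,y,10]])).round(0).tolist())
E
python3 - <<'E'
from chk import *
print(bot.get_obs()['eef_pos'].round(1)); chk([-27,27])
i,s=grab('scene'); p=np.load('cr.npy'); print(proj(i,W(p,[[180,-27,0],[180,27,0]])).round(0))
for n in('file_round','file_bench'): print(n,[(round(d['conf'],2),[int(b*s) for b,s in zip(d['bbox'],(512,384,512,384))]) for d in vision.look_for('scene',n)[:3]])
print(goto([525.5,276.8,330],104.2))
E
```

```text
[ 530.6 -303.3  306.4]
bright [144, 28, 278, 69, 4644] [285.  43.]
bright [248, 106, 10, 61, 546] [253. 137.]
bright [292, 109, 16, 59, 703] [299. 138.]
bright [0, 198, 43, 30, 472] [ 20. 212.]
bright [288, 229, 20, 43, 377] [298. 248.]
bright [196, 230, 20, 42, 365] [205. 249.]
bright [412, 238, 70, 61, 3345] [447. 267.]
bright [346, 255, 45, 26, 624] [368. 267.]
bright [22, 271, 62, 34, 1074] [ 58. 285.]
bright [205, 312, 30, 19, 328] [217. 322.]
-27 pred tip/ferrule/end [[253.0, 110.0], [253.0, 168.0], [254.0, 258.0]]
27 pred tip/ferrule/end [[298.0, 110.0], [303.0, 168.0], [311.0, 258.0]]
[[107. 235.]
 [138. 228.]]
file_round [(0.61, [99, 228, 110, 244])]
file_bench [(0.6, [133, 221, 140, 239])]
(array([ 0.106 ,  0.5695, -0.0281, -0.4235]), 'j6', np.float64(-2.03))
```

Request:
arm_command:
  rows:
    - [0.106,0.57,-0.028,-0.424]
    - [0.106,0.57,-0.028,-0.424]
    - [0.106,0.57,-0.028,-0.424]
    - [0.106,0.57,-0.028,-0.424]
    - [0.106,0.57,-0.028,-0.424]
    - [0.106,0.57,-0.028,-0.424]
    - [0.106,0.57,-0.028,-0.424]
    - [0.106,0.57,-0.028,-0.424]
    - [0.106,0.57,-0.028,-0.424]
    - [0.106,0.57,-0.028,-0.424]
    - [0.106,0.57,-0.028,-0.424]
    - [0.106,0.57,-0.028,-0.424]
    - [0.106,0.57,-0.028,-0.424]
    - [0.106,0.57,-0.028,-0.424]
    - [0.106,0.57,-0.028,-0.424]
    - [0.106,0.57,-0.028,-0.424]
    - [0.106,0.57,-0.028,-0.424]
    - [0.106,0.57,-0.028,-0.424]
    - [0.106,0.57,-0.028,-0.424]
    - [0.106,0.57,-0.028,-0.424]
  fingers: 0.05

```text
time_s: 25.35
eef_pos: [526.1, 275.6, 330.7]
orientation: [[-0.97, -0.244, -0.0], [-0.244, 0.97, -0.0], [0.0, -0.0, -1.0]]
force: [0.3, 0.3, 0.1]
gripper_width: 0.584
grasp_force: 0.0
```

```bash
python3 - <<'E'
from fit import *
print(goto([525.5,276.8,151.5],104.2))
i,im=grab('wrist')
hsv=cv2.cvtColor(im,cv2.COLOR_BGR2HSV)
# top face of handle: lit brown near expected pixel
u,v=proj(i,[[525.5,276.8,195]])[0]; print(u,v)
x,y=int(u),int(v); sub=im[y-20:y+21,x-20:x+21].astype(int); m=(abs(sub-np.array([71,124,190])).max(2)<22).astype(np.uint8)
n,l,st,c=cv2.connectedComponentsWithStats(m)
for k in range(1,n):
    if st[k][4]>60: print(st[k],onz(i,x-20+c[k][0],y-20+c[k][1],195).round(1))
E
```

```text
(array([ 0.0002,  0.0013,  0.1792, -0.0017]), 'j6', np.float64(-1.45))
253.92395880997063 183.5285075009067
[  0   9  41  32 744] [533.1 278.6 195. ]
```

Request:
arm_command:
  rows:
    - [0,0.001,0.04,-0.002]
    - [0,0.001,0.08,-0.002]
    - [0,0.001,0.12,-0.002]
    - [0,0.001,0.15,-0.002]
    - [0,0.001,0.168,-0.002]
    - [0,0.001,0.179,-0.002]
    - [0,0.001,0.179,-0.002]
    - [0,0.001,0.179,-0.002]

```text
time_s: 26.07
eef_pos: [526.2, 277.8, 152.3]
orientation: [[-0.969, -0.247, 0.001], [-0.247, 0.969, 0.0], [-0.001, 0.0, -1.0]]
force: [-0.6, 0.4, 0.2]
gripper_width: 0.588
grasp_force: 0.0
```

Request:
arm_command:
  rows:
    - [0,0,0,0]
    - [0,0,0,0]
    - [0,0,0,0]
    - [0,0,0,0]
    - [0,0,0,0]
    - [0,0,0,0]
    - [0,0,0,0]
    - [0,0,0,0]
  fingers: 0.0

```text
time_s: 26.73
eef_pos: [526.8, 278.1, 153.6]
orientation: [[-0.969, -0.248, 0.004], [-0.248, 0.969, 0.001], [-0.004, -0.0, -1.0]]
force: [0.7, -1.6, 5.9]
gripper_width: 0.231
grasp_force: 58.6
```

Request:
arm_command:
  rows:
    - [0,0,-0.01,0]
    - [0,0,-0.03,0]
    - [0,0,-0.06,0]
    - [0,0,-0.09,0]
    - [0,0,-0.12,0]
    - [0,0,-0.15,0]
    - [0,0,-0.175,0]
    - [0,0,-0.175,0]
    - [0,0,-0.175,0]

```text
time_s: 27.48
eef_pos: [526.0, 278.3, 328.7]
orientation: [[-0.969, -0.248, 0.003], [-0.248, 0.969, 0.002], [-0.004, 0.001, -1.0]]
force: [-1.0, -0.1, -2.0]
gripper_width: 0.225
grasp_force: 58.8
```

```bash
python3 - <<'E'
from fit import *
p=np.load('cr.npy'); yw=90+np.degrees(p[2])
o=bot.get_obs(); print(o['eef_pos'].round(1),o['gripper_width'],o['grasp_force'])
print(goto(rk(71,-81,327),yw))
E
```

```text
[526.  278.3 328.7] 0.22481479203665605 58.7781697511673
(array([ 0.1533, -0.617 ,  0.0007,  0.4264]), 'j6', np.float64(-1.45))
```

Request:
arm_command:
  rows:
    - [0.153,-0.617,0,0.426]
    - [0.153,-0.617,0,0.426]
    - [0.153,-0.617,0,0.426]
    - [0.153,-0.617,0,0.426]
    - [0.153,-0.617,0,0.426]
    - [0.153,-0.617,0,0.426]
    - [0.153,-0.617,0,0.426]
    - [0.153,-0.617,0,0.426]
    - [0.153,-0.617,0,0.426]
    - [0.153,-0.617,0,0.426]
    - [0.153,-0.617,0,0.426]
    - [0.153,-0.617,0,0.426]
    - [0.153,-0.617,0,0.426]
    - [0.153,-0.617,0,0.426]
    - [0.153,-0.617,0,0.426]
    - [0.153,-0.617,0,0.426]
    - [0.153,-0.617,0,0.426]
    - [0.153,-0.617,0,0.426]
    - [0.153,-0.617,0,0.426]
    - [0.153,-0.617,0,0.426]

```text
time_s: 29.15
eef_pos: [530.2, -355.7, 326.5]
orientation: [[-0.985, 0.173, -0.0], [0.173, 0.985, 0.001], [0.001, 0.001, -1.0]]
force: [-0.5, 0.7, -0.4]
gripper_width: 0.227
grasp_force: 59.2
```

```bash
python3 - <<'E'
from fit import *
p=np.load('cr.npy'); yw=90+np.degrees(p[2])
s,si=grab('scene')
o=bot.get_obs(); print(o['eef_pos'].round(1),o['gripper_width'],o['grasp_force'])
e=o['eef_pos']+[0,0,18.7]
print(goto(rk(71,-81,210),yw),proj(s,[e+[0,0,23],e+[0,0,-157]]).round(1))
for n in('file_square','file_round','file_flat'): print(n,[(round(d['conf'],2),[int(b*s) for b,s in zip(d['bbox'],(512,384,512,384))]) for d in vision.look_for('scene',n)[:3]])
E
```

```text
[ 530.3 -355.8  326.9] 0.224936668744869 59.190638065338135
(array([-0.0003, -0.0017,  0.1169,  0.0022]), 'j6', np.float64(-2.1)) [[ 46.4 121.7]
 [ 72.  214.3]]
file_square [(0.97, [294, 127, 303, 184]), (0.94, [361, 159, 378, 226]), (0.72, [41, 120, 72, 215])]
file_round [(0.64, [99, 226, 112, 245])]
file_flat []
```

Request:
arm_command:
  rows:
    - [0,-0.0017,0.035,0.002]
    - [0,-0.0017,0.07,0.002]
    - [0,-0.0017,0.1,0.002]
    - [0,-0.0017,0.117,0.002]
    - [0,-0.0017,0.117,0.002]
    - [0,-0.0017,0.117,0.002]

```text
time_s: 29.85
eef_pos: [529.7, -358.7, 209.3]
orientation: [[-0.984, 0.176, -0.001], [0.176, 0.984, 0.001], [0.001, 0.001, -1.0]]
force: [0.9, -0.4, -0.2]
gripper_width: 0.227
grasp_force: 59.1
```

Request:
arm_command:
  rows:
    - [-0.003,0,0,0]
    - [-0.008,0,0,0]
    - [-0.013,0,0,0]
    - [-0.018,0,0.0005,0]
    - [-0.023,0,0.001,0]
    - [-0.033,0,0.0025,0]
    - [-0.043,0,0.005,0]
    - [-0.052,0,0.0085,0]
    - [-0.061,0,0.013,0]
    - [-0.07,0,0.018,0]
    - [-0.078,0,0.0235,0]
    - [-0.086,0,0.03,0]
    - [-0.093,0,0.037,0]
    - [-0.098,0,0.0415,0]
    - [-0.098,0,0.0415,0]

```text
time_s: 31.1
eef_pos: [627.3, -376.6, 166.3]
orientation: [[-0.984, 0.176, -0.0], [0.176, 0.984, 0.001], [0.0, 0.001, -1.0]]
force: [-1.3, -0.5, 1.9]
gripper_width: 0.223
grasp_force: 60.3
```

```bash
python3 - <<'E'
from chk import *
p=np.load('cr.npy'); yw=90+np.degrees(p[2])
o=bot.get_obs(); print(o['eef_pos'].round(1),o['gripper_width'],o['grasp_force'],o['force'].round(1))
print('fin',goto(rk(122.5,-81,144),yw)); chk([-81])
E
```

```text
[ 627.3 -376.6  166.3] 0.2234315205269798 60.30670702457428 [-1.3 -0.5  1.9]
fin (array([ 0.0474,  0.0018,  0.0223, -0.0014]), 'j6', np.float64(-2.03))
bright [242, 1, 19, 102, 1759] [251.  53.]
bright [335, 0, 21, 23, 360] [345.   9.]
bright [416, 0, 34, 31, 664] [432.  11.]
bright [442, 222, 70, 72, 3494] [482. 256.]
bright [210, 230, 17, 41, 355] [218. 248.]
bright [277, 230, 17, 41, 359] [285. 248.]
bright [0, 248, 54, 88, 2718] [ 26. 283.]
bright [220, 312, 49, 22, 725] [242. 323.]
-81 pred tip/ferrule/end [[255.0, -54.0], [256.0, 26.0], [258.0, 176.0]]
```

Request:
arm_command:
  rows:
    - [0,0.0018,-0.008,-0.0015]
    - [0,0.0018,-0.016,-0.0015]
    - [0.012,0.0018,-0.009,-0.0015]
    - [0.024,0.0018,-0.001,-0.0015]
    - [0.036,0.0018,0.003,-0.0015]
    - [0.046,0.0018,0.007,-0.0015]
    - [0.046,0.0018,0.012,-0.0015]
    - [0.046,0.0018,0.017,-0.0015]
    - [0.046,0.0018,0.021,-0.0015]
    - [0.046,0.0018,0.0235,-0.0015]
    - [0.046,0.0018,0.0235,-0.0015]

```text
time_s: 32.07
eef_pos: [581.7, -366.6, 143.9]
orientation: [[-0.985, 0.175, -0.0], [0.175, 0.985, 0.001], [0.001, 0.001, -1.0]]
force: [-0.1, -0.1, -1.1]
gripper_width: 0.228
grasp_force: 59.9
```

```bash
python3 - <<'E'
from chk import *
p=np.load('cr.npy'); yw=90+np.degrees(p[2])
o=bot.get_obs(); print(o['eef_pos'].round(1),o['gripper_width'],o['grasp_force'],o['force'].round(1),goto(rk(123.5,-81,143.3),yw)); chk([-81,-27])
E
```

```text
[ 581.7 -366.6  143.9] 0.22755635814321384 59.937291741371155 [-0.1 -0.1 -1.1] (array([-0.0003,  0.    ,  0.0006, -0.0001]), 'j6', np.float64(-2.06))
bright [242, 2, 19, 102, 1760] [251.  53.]
bright [328, 5, 31, 105, 1857] [342.  58.]
bright [405, 13, 55, 103, 2536] [432.  65.]
bright [209, 230, 19, 41, 388] [218. 248.]
bright [277, 230, 18, 41, 391] [285. 248.]
bright [446, 283, 66, 58, 1864] [478. 314.]
bright [0, 298, 42, 48, 1238] [ 15. 320.]
-81 pred tip/ferrule/end [[253.0, 13.0], [253.0, 111.0], [254.0, 308.0]]
-27 pred tip/ferrule/end [[336.0, 13.0], [354.0, 111.0], [395.0, 308.0]]
```

Request:
arm_command:
  rows:
    - [0,0,0,0]
    - [0,0,0,0]
    - [0,0,0,0]
    - [0,0,0,0]
    - [0,0,0,0]
  fingers: 0.03

```text
time_s: 32.53
eef_pos: [581.4, -366.9, 144.9]
orientation: [[-0.984, 0.175, 0.0], [0.175, 0.984, -0.0], [-0.0, -0.0, -1.0]]
force: [-0.5, -0.1, -1.1]
gripper_width: 0.353
grasp_force: 0.0
```

Request:
arm_command:
  rows:
    - [0,0,-0.02,0]
    - [0,0,-0.05,0]
    - [0.02,0.02,-0.09,0]
    - [0.04,0.04,-0.13,0]
    - [0.06,0.05,-0.16,0]
    - [0.06,0.05,-0.16,0]
    - [0.06,0.05,-0.16,0]
    - [0.06,0.05,-0.16,0]

```text
time_s: 33.2
eef_pos: [531.1, -307.1, 305.0]
orientation: [[-0.985, 0.175, 0.001], [0.175, 0.985, -0.001], [-0.002, -0.001, -1.0]]
force: [0.8, -0.3, -0.6]
gripper_width: 0.349
grasp_force: 0.0
```

```bash
python3 - <<'E'
from chk import *
print(bot.get_obs()['eef_pos'].round(1)); chk([-81,-27,27])
i,s=grab('scene'); p=np.load('cr.npy'); print(proj(i,W(p,[[180,-81,0],[180,-27,0],[180,27,0]])).round(0))
im=cv2.imread('last.png')
C=np.hstack([cv2.resize(im[60:300,100:420],(500,375)),cv2.resize(s[170:340,20:220],(299,375))]); cv2.imwrite('pics/w14.png',C)
E
```

```text
[ 531.1 -307.1  305. ]
bright [147, 28, 279, 69, 4751] [288.  42.]
bright [201, 106, 14, 61, 611] [208. 137.]
bright [251, 106, 10, 61, 551] [255. 137.]
bright [294, 109, 17, 59, 712] [302. 138.]
bright [0, 198, 44, 31, 419] [ 22. 213.]
bright [196, 230, 20, 42, 367] [205. 249.]
bright [288, 230, 20, 42, 379] [298. 248.]
bright [415, 238, 70, 62, 3360] [449. 268.]
bright [348, 255, 46, 26, 596] [371. 267.]
bright [22, 272, 63, 33, 1047] [ 58. 286.]
bright [205, 312, 31, 19, 322] [217. 323.]
-81 pred tip/ferrule/end [[211.0, 110.0], [207.0, 168.0], [200.0, 258.0]]
-27 pred tip/ferrule/end [[256.0, 110.0], [256.0, 168.0], [257.0, 258.0]]
27 pred tip/ferrule/end [[301.0, 110.0], [306.0, 168.0], [315.0, 258.0]]
[[ 74. 242.]
 [107. 235.]
 [138. 228.]]
```

View pics/w14.png

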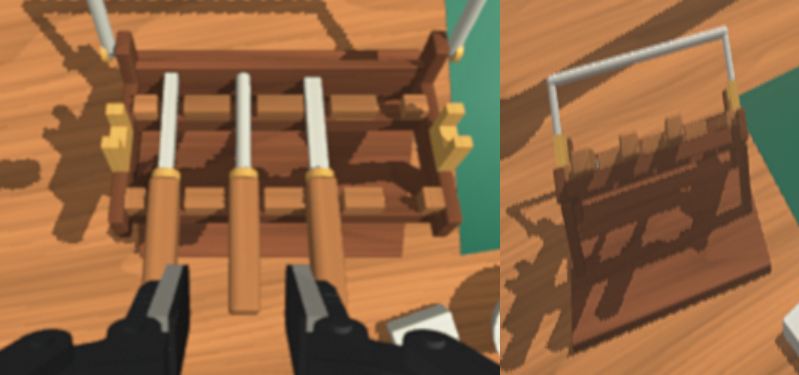

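```bash
python3 - <<'E'
from fit import *
p=np.load('cr.npy'); yw=90+np.degrees(p[2])
print(goto(rk(-105,0,300),yw),goto(rk(-105,0,118),yw))
E
```

```text
(array([ 0.1678,  0.0314,  0.003 , -0.0006]), 'j6', np.float64(-2.03)) (array([ 0.1673,  0.0311,  0.185 , -0.0006]), 'j6', np.float64(-2.03))
```

Request:
arm_command:
  rows:
    - [0.04,0.01,0,0]
    - [0.08,0.02,0,0]
    - [0.12,0.03,0,0]
    - [0.15,0.031,0,0]
    - [0.167,0.031,0.02,0]
    - [0.167,0.031,0.06,0]
    - [0.167,0.031,0.1,0]
    - [0.167,0.031,0.14,0]
    - [0.167,0.031,0.17,0]
    - [0.167,0.031,0.185,0]
    - [0.167,0.031,0.185,0]
    - [0.167,0.031,0.185,0]
  fingers: 0.0

```text
time_s: 34.3
eef_pos: [371.3, -246.8, 117.7]
orientation: [[-0.984, 0.176, -0.004], [0.176, 0.984, 0.003], [0.004, 0.003, -1.0]]
force: [0.6, 0.1, 0.3]
gripper_width: 0.002
grasp_force: 0.0
```

Request:
arm_command:
  rows:
    - [-0.01,0,0,0]
    - [-0.018,0,0,0]
    - [-0.026,0,0,0]
    - [-0.034,0,0,0]
    - [-0.042,0,0,0]
    - [-0.05,0,0,0]
    - [-0.058,0,0,0]
    - [-0.066,0,0,0]
    - [-0.074,0,0,0]
    - [-0.082,0,0,0]
    - [-0.09,0,0,0]
    - [-0.098,0,0,0]
    - [-0.105,0,0,0]
    - [-0.111,0,0,0]
    - [-0.116,0,0,0]
    - [-0.119,0,0,0]
    - [-0.119,0,0,0]
    - [-0.119,0,0,0]

```text
time_s: 35.8
eef_pos: [488.6, -267.6, 119.2]
orientation: [[-0.985, 0.175, -0.002], [0.175, 0.985, 0.001], [0.002, 0.001, -1.0]]
force: [-4.3, 1.8, -3.4]
gripper_width: 0.0
grasp_force: 2.3
```

```bash
python3 - <<'E'
from fit import *
p=np.load('cr.npy'); yw=90+np.degrees(p[2])
o=bot.get_obs(); print(o['force'].round(1),goto(rk(14,0,118),yw),goto(rk(33.1,0,128.7),yw))
E
```

```text
[-4.3  1.8 -3.4] (array([ 0.0002, -0.0002,  0.0012, -0.0002]), 'j6', np.float64(-2.02)) (array([-0.0189, -0.0002, -0.0096, -0.0002]), 'j6', np.float64(-2.02))
```

Request:
arm_command:
  rows:
    - [0.005,0,0,0]
    - [0.012,0,-0.01,0]
    - [0.012,0,-0.03,0]
    - [0.0,0,-0.042,0]
    - [-0.019,0,-0.042,0]
    - [-0.019,0,-0.042,0]
    - [-0.019,0,-0.03,0]
    - [-0.019,0,-0.022,0]
    - [-0.019,0,-0.016,0]
    - [-0.019,0,-0.013,0]
    - [-0.019,0,-0.011,0]
    - [-0.019,0,-0.009,0]
    - [-0.019,0,-0.008,0]
    - [-0.019,0,-0.008,0]
    - [-0.019,0,-0.008,0]

```text
time_s: 37.05
eef_pos: [508.2, -271.6, 128.0]
orientation: [[-0.985, 0.175, 0.001], [0.175, 0.985, -0.0], [-0.001, -0.0, -1.0]]
force: [0.4, 0.4, 1.4]
gripper_width: -0.0
grasp_force: 0.3
```

```bash
python3 - <<'E'
from fit import *
p=np.load('cr.npy'); o=bot.get_obs(); print(o['eef_pos'].round(1),o['force'].round(1))
for c in('scene','top'):
    i,s=grab(c); cv2.imwrite(c+'_c.png',s)
    print(c,[(round(d['conf'],2),[int(b*s) for b,s in zip(d['bbox'],(512,384,512,384))]) for d in vision.look_for(c,'bail')[:2]])
    for q in(0,.07,.15): print(q,proj(i,W(p,[[-5+70*np.cos(q),y,26+70*np.sin(q)] for y in(-124,124)])).round(1).tolist())
E
```

```text
[ 508.2 -271.6  128. ] [0.4 0.4 1.4]
scene [(0.91, [51, 204, 185, 241])]
0 [[54.9, 237.1], [180.7, 210.1]]
0.07 [[54.4, 234.7], [180.2, 207.9]]
0.15 [[54.0, 231.9], [179.6, 205.4]]
top [(0.53, [313, 207, 413, 238])]
0 [[419.0, 222.9], [318.8, 207.4]]
0.07 [[419.5, 224.3], [318.9, 208.7]]
0.15 [[420.0, 226.0], [318.9, 210.3]]
```

Request:
arm_command:
  rows:
    - [0,0,0.001,0]
    - [0,0,0.002,0]
    - [0,0,0.003,0]
    - [0,0,0.003,0]
    - [0,0,0.003,0]

```text
time_s: 37.67
eef_pos: [508.5, -271.7, 127.4]
orientation: [[-0.985, 0.175, 0.002], [0.175, 0.985, -0.001], [-0.003, -0.001, -1.0]]
force: [-2.1, 1.7, 13.8]
gripper_width: -0.0
grasp_force: 7.0
```

Request:
arm_command:
  rows:
    - [0,0,0.001,0]
    - [0,0,0.002,0]
    - [0,0,0.002,0]
    - [0,0,0.002,0]

```text
time_s: 38.0
eef_pos: [508.5, -271.7, 127.1]
orientation: [[-0.985, 0.175, 0.003], [0.175, 0.985, -0.002], [-0.004, -0.002, -1.0]]
force: [-4.6, 2.7, 22.3]
gripper_width: -0.005
grasp_force: 11.6
```

Request:
arm_command:
  rows:
    - [0,0,-0.01,0]
    - [0,0,-0.03,0]
    - [0,0,-0.07,0]
    - [0,0,-0.11,0]
    - [0,0,-0.15,0]
    - [0,0,-0.18,0]
    - [0,0,-0.18,0]
    - [0,0,-0.18,0]
    - [0,0,-0.18,0]

```text
time_s: 38.75
eef_pos: [507.3, -271.1, 301.6]
orientation: [[-0.984, 0.175, -0.002], [0.175, 0.984, 0.001], [0.002, 0.001, -1.0]]
force: [0.6, -0.5, -0.7]
gripper_width: -0.004
grasp_force: 0.0
```

```bash
python3 - <<'E'
from chk import *
print(bot.get_obs()['eef_pos'].round(1)); chk([-81,-27,27])
i=vision.camera_info('wrist'); p=np.load('cr.npy')
im=cv2.imread('last.png'); hsv=cv2.cvtColor(im,cv2.COLOR_BGR2HSV)
for q in(0,.07,.15): print(q,proj(i,W(p,[[-5+70*np.cos(q),y,26+70*np.sin(q)] for y in(-54,0,54)])).round(1).tolist())
for y in(-54,54):
    u=int(proj(i,W(p,[[65,y,26]]))[0,0]); col=(hsv[:,u,1]<60)&(hsv[:,u,2]>100); r=np.nonzero(col[90:190])[0]+90; print(u,r.tolist())
E
```

```text
[ 507.3 -271.1  301.6]
bright [129, 116, 247, 80, 5129] [245. 165.]
bright [0, 202, 25, 39, 649] [ 11. 220.]
bright [236, 230, 11, 37, 329] [242. 247.]
bright [256, 230, 12, 37, 344] [261. 247.]
bright [392, 258, 69, 59, 2849] [428. 286.]
bright [2, 290, 66, 37, 1251] [ 40. 306.]
-81 pred tip/ferrule/end [[185.0, 136.0], [179.0, 196.0], [167.0, 289.0]]
-27 pred tip/ferrule/end [[230.0, 136.0], [228.0, 196.0], [224.0, 289.0]]
27 pred tip/ferrule/end [[274.0, 136.0], [277.0, 196.0], [281.0, 289.0]]
0 [[200.9, 174.9], [251.9, 174.8], [303.0, 174.7]]
0.07 [[200.2, 172.5], [252.0, 172.4], [303.7, 172.3]]
0.15 [[199.4, 169.3], [252.0, 169.2], [304.5, 169.1]]
200 [168, 169, 170, 171, 172, 173, 174, 175, 176, 177, 178]
302 [167, 168, 169, 170, 171, 172, 173, 174, 175, 176, 177, 178, 179]
```

```bash
python3 - <<'E'
from fit import *
p=np.load('cr.npy')
for cam in('scene','top'):
    i,s=grab(cam); hsv=cv2.cvtColor(s,cv2.COLOR_BGR2HSV)
    for y in(-90,-54,0,54):
        pr=[proj(i,W(p,[[-5+70*np.cos(q),y,26+70*np.sin(q)]]))[0] for q in(0,.07,.14)]
        u=int(round(pr[0][0])); v=int(pr[0][1]); c=[r for r in range(v-9,v+10) if hsv[r,u,1]<75 and hsv[r,u,2]>90]
        print(cam,y,[round(a[1],1) for a in pr],np.mean(c) if c else None,len(c))
print([ (n,[(round(d['conf'],2),[int(b*k) for b,k in zip(d['bbox'],(512,384,512,384))]) for d in vision.look_for('scene',n)[:2]]) for n in('bowl','jar','bench_block')])
E
```

```text
scene -90 [np.float64(233.1), np.float64(230.7), np.float64(228.3)] 231.5 6
scene -54 [np.float64(229.0), np.float64(226.6), np.float64(224.3)] 227.5 6
scene 0 [np.float64(223.0), np.float64(220.7), np.float64(218.4)] 221.5 6
scene 54 [np.float64(217.3), np.float64(215.0), np.float64(212.7)] 216.5 6
top -90 [np.float64(220.8), np.float64(222.1), np.float64(223.6)] None 0
top -54 [np.float64(218.5), np.float64(219.9), np.float64(221.3)] 215.0909090909091 11
top 0 [np.float64(215.2), np.float64(216.5), np.float64(217.9)] 216.5 6
top 54 [np.float64(211.8), np.float64(213.1), np.float64(214.5)] 213.0 5
[('bowl', [(0.87, [250, 266, 297, 305])]), ('jar', [(0.92, [311, 240, 342, 272])]), ('bench_block', [(0.6, [211, 299, 255, 339])])]
```

```bash
python3 -c "
from rig import bot
print(bot.hand_in())"
```

```text
the job is handed in; nothing more can be done
None
```

The job is handed in: the three files that were there (bench file, round file, and the holder's other file) lie seated in the rack, the bail is pressed fully down into its catches, and I kept clear of the bowl, jar and bench block; the judge returned no result, so the verdict isn't known yet.

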